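Refill the brake-knob bin with the scoop and close up the bin row

ROBOT

A 6-joint arm with a two-finger parallel gripper is mounted at the origin on the work surface. World frame = base frame: x ahead of the robot, y to its left, z up, the work surface at z = 0. Lengths are in m, angles in rad, forces in N, time in s.
With the tool pointing down it reaches from about 0.35 to 0.775 m from the base axis. Payload 7.3 kg.
Tool frame: the origin (TCP) lies midway between the tips of the shut fingers; the grasp point (between the pads) lies 19 mm behind it (tcp_to_grasp is the distance from the TCP to the grasp point, in m); z points along the fingers, y is the line along which they close (so a half turn about z gives the same grasp; the last joint's range is limited). The gripper opens to 92 mm and grips with 3 to 60 N. Pads are 19 mm wide; open, the fingers measure 130 mm over their backs; the gripper's body (75 mm by 190 mm) begins 47 mm behind the grasp point.
Start: joints at [-0.146, 0.342, 1.524, -0, 1.275, -0.146], TCP at [0.525, 0, 0.227] pointing down, gripper open.
Joint ranges: [-2.53, 2.53], [-0.77, 2.02], [0.04, 2.7], [-1, 4.14], [0.28, 2.66], [-3.11, 3.11]. Speed limits (rad/s): [2.57, 2.57, 3.14, 3.14, 3.14, 3.14].

INTERFACE

Orientations are given as [roll, pitch, yaw] about the fixed x, y, z axes, in that order (R = Rz(yaw) Ry(pitch) Rx(roll)).
In Python, from cell import observe, read_camera, calibration, hand_in, tcp_to_grasp gives the robot as it stands.
- The arm moves only by the tool send_rows, never from a script. Its argument "targets" is a list of rows, each a list of 5 numbers: the opening, from 0 (shut) to 1 (fully open), then the shift along the world's x, y, z in m, then the turn about the world's z in rad. A call has 1 to 5 rows; each row shifts and turns the commanded pose from where the row before left it; what a row does not reach is not made up. A row lasts 1/10 s, in which the tool goes at most 50 mm and 8.59 degrees, less where a joint would pass 70% of its speed; a pose out of reach is approached as far as the arm can. A call is refused whole if a number of a shift passes 0.05 or a number of a turn 0.15, either way. A call with a gripper value outside its range is refused whole. The fingers move at their own pace and stop on an object; "grip_force" is the grip in N (left out, the last holds). Time passes only in rows, so rows that do not move let the fingers close. It gives the time, the measured TCP pose, the force, the opening and the grip force at its end, in the units of the state.
- observe(): the state, without advancing time (a new reading comes with each control period).
- read_camera(name): name is "scene" or "side" or "wrist"; returns (picture, depth): 420x560x3 uint8, red, green, blue; 420x560 float32, m along the optical axis (not along the pixel's ray), 0 where there is no reading.
- calibration(name): a dict with "intrinsics" (3x3 intrinsics, pixels), "world_to_cam" (4x4, takes a point from world to camera coordinates); the wrist camera has in their place "hand_eye" (4x4, takes a point from camera to tool coordinates, whose origin is the TCP and whose axes are the flange's). Camera axes: x right, y up, looking along -z (the intrinsics and any distortion apply to the point x, -y, -z); pixel columns grow to the right and rows downward; lengths in m; the calibration is good to about 2 mm. A picture is of the moment at which its call begins: read the wrist's pose just before it. calibration takes no time and is no camera call.
- hand_in(): hands the job in; it is judged then, once.
The state is a dict: "time": time; "qpos": joint angles; "qvel": joint speeds; "joint_efforts": joint torques, N m; "tool_pos": TCP position; "tool_rot": TCP orientation; "contact_force": force on the tool from outside, world axes, zero at the start; "torque": the same for the moment, N m; "opening": finger opening in m; "grip_force": force on a finger pad.
Only numpy, scipy, OpenCV 4.12 (cv2) and the standard library are available. Lean on these libraries where they do the work, as an engineer would, in place of code of your own. Each camera call takes 0.05 s, during which the arm holds its last target. There are 200 camera calls.

TASK

Use the steel hand scoop to move all the black ball knobs out of the shallow metal tray and tip them into the empty grey storage bin that has been pulled out of the row; do not pick knobs out of the tray with the fingers (one that drops on the bench may be picked up by hand). Once they are all in, slide the filled bin back into the row: back against the wooden rail and flush against the side of its neighbour, with no gap. Leave the scoop lying flat, bowl down, back on its cork mat, and do not disturb the bolt, the orange grip sleeve or the white clip.

Things in the scene. Friction and masses are not known exactly. Their poses are not given: they have to be found in the camera images.
- tray: Shallow rectangular aluminium tray, fixed to the bench. Inside 230 (x) by 150 (y) mm, walls 4 mm thick, floor 4 mm thick, rim 34 mm above the bench, with a thin turned-out lip. Origin: centre of its underside; x along its length, pointing away from the robot; z up. The knobs stand together in the half towards +x.
- scoop: Steel hand scoop, 195 mm long, 200 g; stands by itself on its flat bowl. Origin: centre of the bowl's underside; x forward, z up. Bowl floor 85 (x) by 70 (y), 2 mm thick, open in front, back wall 40 mm high; side walls 36 to 40 mm high behind, sloping down to end some 6 to 24 mm short of the lip, 65 mm apart inside. Centre of mass 15 to 30 mm behind the origin. Holds about 4 knobs.
- scoop_lip (a point): Middle of the scoop's straight front lip, underside: 42.5 mm ahead of the scoop's origin. Same axes as the scoop.
- scoop_grip (a point): Where to grip the scoop's handle: 75 mm behind and 58 mm above the scoop's origin, same axes. The handle is straight, level, flat-sided black plastic, 22 wide (y) by 30 high (z) by 100 mm long, from x = -52 to -152 of the scoop, its mid-height 58 mm above the bowl's underside.
- mat: Thin cork mat, fixed, 240 (x) by 120 (y) by 3 mm thick, on which the scoop lies at the start. Origin: centre of its underside; z up. The scoop belongs with its bowl on this mat.
- bin: Empty loose light grey plastic storage bin, open on top, 220 g, outside 120 (x) by 95 (y) mm, walls 4, floor 3 mm thick. Rim 70 mm high at the back and along the rear of the sides, falling to 58 mm at the front (-x). Origin: centre of the underside; x points to its back, z up.
- bin_flange (a point): Middle of the grip flange on the bin's front, 62 mm in front of and 53 mm above the bin's origin. The flange is 60 mm wide (y), from 40 to 58 mm high; together with the front wall 12 mm thick, x = -68 to -56 of the bin: it can be pinched from above, one finger inside the bin.
- row: Fixed bin row: a wooden back rail 35 mm high, and in front of it two bins of the same make and size as the loose one, holding other stock, side by side. Origin as point slot, same axes. x points towards the rail. The first neighbour's side face is at y = -47.5 mm, the rail's front face at x = +60 mm; the rail ends at y = +65 mm.
- slot (a point): Home place of the loose bin in the row: where its origin comes to be, on the bench, when its back touches the rail and its -y side touches the neighbour's side. The bin then has the same axes as this point.
- bolt: Bystander: polished steel axle bolt, 89 mm long, lying; leave alone. Origin: underside, below the middle of its shank.
- sleeve: Bystander: orange rubber grip sleeve, tube 31 mm thick and 105 mm long, lying; leave alone. Origin: underside, mid-length.
- clip: Bystander: white nylon footrest clip, 50 by 28 by 30 mm; leave alone. Origin: centre of its underside.
- knob1: Black plastic brake-lever knob, 22 g: a ball of 28 mm diameter with a small flat holding a brass thread insert; polished and slippery (friction about 0.3), it rolls but stops soon. Origin: the ball's centre; its -z axis points out of the flat. May be absent.
- knob2: Black plastic brake-lever knob, 22 g: a ball of 28 mm diameter with a small flat holding a brass thread insert; polished and slippery (friction about 0.3), it rolls but stops soon. Origin: the ball's centre; its -z axis points out of the flat. May be absent.
- knob3: Black plastic brake-lever knob, 22 g: a ball of 28 mm diameter with a small flat holding a brass thread insert; polished and slippery (friction about 0.3), it rolls but stops soon. Origin: the ball's centre; its -z axis points out of the flat. May be absent.
- knob4: Black plastic brake-lever knob, 22 g: a ball of 28 mm diameter with a small flat holding a brass thread insert; polished and slippery (friction about 0.3), it rolls but stops soon. Origin: the ball's centre; its -z axis points out of the flat. May be absent.
- knob5: Black plastic brake-lever knob, 22 g: a ball of 28 mm diameter with a small flat holding a brass thread insert; polished and slippery (friction about 0.3), it rolls but stops soon. Origin: the ball's centre; its -z axis points out of the flat. May be absent.
- knob6: Black plastic brake-lever knob, 22 g: a ball of 28 mm diameter with a small flat holding a brass thread insert; polished and slippery (friction about 0.3), it rolls but stops soon. Origin: the ball's centre; its -z axis points out of the flat. May be absent.
- knob7: Black plastic brake-lever knob, 22 g: a ball of 28 mm diameter with a small flat holding a brass thread insert; polished and slippery (friction about 0.3), it rolls but stops soon. Origin: the ball's centre; its -z axis points out of the flat. May be absent.
- knob8: Black plastic brake-lever knob, 22 g: a ball of 28 mm diameter with a small flat holding a brass thread insert; polished and slippery (friction about 0.3), it rolls but stops soon. Origin: the ball's centre; its -z axis points out of the flat. May be absent.

How it is judged:
On the way, in this order (a step that is already met when the one before it is completed fails the run):
1. the scoop, clear of the tray, carries at least one knob (height (world z) of scoop above 0.07 m and ((x of knob1 in the frame of scoop between -0.045 and 0.045 m and y of knob1 in the frame of scoop between -0.036 and 0.036 m and z of knob1 in the frame of scoop between 0 and 0.06 m) or (x of knob2 in the frame of scoop between -0.045 and 0.045 m and y of knob2 in the frame of scoop between -0.036 and 0.036 m and z of knob2 in the frame of scoop between 0 and 0.06 m) or (x of knob3 in the frame of scoop between -0.045 and 0.045 m and y of knob3 in the frame of scoop between -0.036 and 0.036 m and z of knob3 in the frame of scoop between 0 and 0.06 m) or (x of knob4 in the frame of scoop between -0.045 and 0.045 m and y of knob4 in the frame of scoop between -0.036 and 0.036 m and z of knob4 in the frame of scoop between 0 and 0.06 m) or (x of knob5 in the frame of scoop between -0.045 and 0.045 m and y of knob5 in the frame of scoop between -0.036 and 0.036 m and z of knob5 in the frame of scoop between 0 and 0.06 m) or (x of knob6 in the frame of scoop between -0.045 and 0.045 m and y of knob6 in the frame of scoop between -0.036 and 0.036 m and z of knob6 in the frame of scoop between 0 and 0.06 m) or (x of knob7 in the frame of scoop between -0.045 and 0.045 m and y of knob7 in the frame of scoop between -0.036 and 0.036 m and z of knob7 in the frame of scoop between 0 and 0.06 m) or (x of knob8 in the frame of scoop between -0.045 and 0.045 m and y of knob8 in the frame of scoop between -0.036 and 0.036 m and z of knob8 in the frame of scoop between 0 and 0.06 m))), for 0.2 s.
2. all the knobs are in the loose bin (x of knob1 in the frame of bin between -0.056 and 0.056 m and y of knob1 in the frame of bin between -0.0435 and 0.0435 m and z of knob1 in the frame of bin between 0 and 0.062 m and x of knob2 in the frame of bin between -0.056 and 0.056 m and y of knob2 in the frame of bin between -0.0435 and 0.0435 m and z of knob2 in the frame of bin between 0 and 0.062 m and x of knob3 in the frame of bin between -0.056 and 0.056 m and y of knob3 in the frame of bin between -0.0435 and 0.0435 m and z of knob3 in the frame of bin between 0 and 0.062 m and x of knob4 in the frame of bin between -0.056 and 0.056 m and y of knob4 in the frame of bin between -0.0435 and 0.0435 m and z of knob4 in the frame of bin between 0 and 0.062 m and x of knob5 in the frame of bin between -0.056 and 0.056 m and y of knob5 in the frame of bin between -0.0435 and 0.0435 m and z of knob5 in the frame of bin between 0 and 0.062 m and x of knob6 in the frame of bin between -0.056 and 0.056 m and y of knob6 in the frame of bin between -0.0435 and 0.0435 m and z of knob6 in the frame of bin between 0 and 0.062 m and x of knob7 in the frame of bin between -0.056 and 0.056 m and y of knob7 in the frame of bin between -0.0435 and 0.0435 m and z of knob7 in the frame of bin between 0 and 0.062 m and x of knob8 in the frame of bin between -0.056 and 0.056 m and y of knob8 in the frame of bin between -0.0435 and 0.0435 m and z of knob8 in the frame of bin between 0 and 0.062 m), for 0.3 s.
3. the bin stands home in the row, against the rail and flush against its neighbour (x of bin in the frame of slot between -0.006 and 0.004 m and y of bin in the frame of slot between -0.004 and 0.004 m and angle between the x axis of bin and the x axis of slot, either way round below 0.05 rad and angle between bin's own z axis and vertical below 0.05 rad), for 0.2 s.
At the end, for the whole second after the job is handed in: All knobs at rest in the loose bin; bin upright in the row, back within 6 mm of the rail, side within 4 mm of its neighbour, square within 0.05 rad; scoop flat (0.12 rad), bowl on the mat (origin within 90 mm lengthwise and 45 mm sideways of its centre); all released (all of step 2 and all of step 3 and linear speed of each of knob1, knob2, knob3, knob4, knob5, knob6, knob7, knob8 below 0.05 m/s and x of scoop in the frame of mat between -0.09 and 0.09 m and y of scoop in the frame of mat between -0.045 and 0.045 m and z of scoop in the frame of mat below 0.012 m and angle between scoop's own z axis and vertical below 0.12 rad and linear speed of each of bin, scoop below 0.02 m/s); the robot touches nothing.
It fails at once if a knob in the tray is gripped with the fingers ((contact force between the fingers and knob1 above 2 N and x of knob1 in the frame of tray between -0.115 and 0.115 m and y of knob1 in the frame of tray between -0.075 and 0.075 m and z of knob1 in the frame of tray below 0.06 m) or (contact force between the fingers and knob2 above 2 N and x of knob2 in the frame of tray between -0.115 and 0.115 m and y of knob2 in the frame of tray between -0.075 and 0.075 m and z of knob2 in the frame of tray below 0.06 m) or (contact force between the fingers and knob3 above 2 N and x of knob3 in the frame of tray between -0.115 and 0.115 m and y of knob3 in the frame of tray between -0.075 and 0.075 m and z of knob3 in the frame of tray below 0.06 m) or (contact force between the fingers and knob4 above 2 N and x of knob4 in the frame of tray between -0.115 and 0.115 m and y of knob4 in the frame of tray between -0.075 and 0.075 m and z of knob4 in the frame of tray below 0.06 m) or (contact force between the fingers and knob5 above 2 N and x of knob5 in the frame of tray between -0.115 and 0.115 m and y of knob5 in the frame of tray between -0.075 and 0.075 m and z of knob5 in the frame of tray below 0.06 m) or (contact force between the fingers and knob6 above 2 N and x of knob6 in the frame of tray between -0.115 and 0.115 m and y of knob6 in the frame of tray between -0.075 and 0.075 m and z of knob6 in the frame of tray below 0.06 m) or (contact force between the fingers and knob7 above 2 N and x of knob7 in the frame of tray between -0.115 and 0.115 m and y of knob7 in the frame of tray between -0.075 and 0.075 m and z of knob7 in the frame of tray below 0.06 m) or (contact force between the fingers and knob8 above 2 N and x of knob8 in the frame of tray between -0.115 and 0.115 m and y of knob8 in the frame of tray between -0.075 and 0.075 m and z of knob8 in the frame of tray below 0.06 m)).
It fails at once if the bolt is disturbed (distance of bolt from where it was at the start of the episode above 0.03 m).
It fails at once if the sleeve is disturbed (distance of sleeve from where it was at the start of the episode above 0.03 m).
It fails at once if the clip is disturbed (distance of clip from where it was at the start of the episode above 0.03 m).
Of knob1, knob2, knob3, knob4, knob5, knob6, knob7, knob8 only 5 to 8 are there at a start; the rules pass over those that are not, and their reading is None.
At some moment in a run one of bin, scoop may be knocked a few centimetres aside while the robot is not near it.
It also fails if it takes over 210 s, if anything falls off the work surface, if the arm or the gripper's body presses on something with over 40 N, if the wrist force passes 120 N, or if a joint passes its speed limit or range.

## Working session

There is one attempt and no reset: what is moved stays moved. The work goes in short steps, Python scripts to look and compute and a tool call to move; the robot and the scene stay as the last step left them, time stands still between calls to the robot, and variables do not carry over. Pictures are saved under pics/ and viewed, at most 14 in all, crops included, and the job is handed in when it is done.

Besides the shell and the picture viewer there is one more tool, called after "Request:" as a command line: name --pt "numbers of a row" for each row, then --argument value for the rest. send_rows: Moves the arm, as the interface text tells. Its arguments: {"type":"object","properties":{"targets":{"type":"array","items":{"type":"array","items":{"type":"number"}}},"grip_force":{"type":"number"}},"required":["targets"]}

```bash
ls; mkdir -p pics; cat > h.py <<'E'
import numpy as np, cv2
from cell import *
def cal(n):
    c=calibration(n);K=np.array(c["intrinsics"])
    if n=="wrist":
        s=observe();r,p,y=s["tool_rot"]
        from scipy.spatial.transform import Rotation as R
        T=np.eye(4);T[:3,:3]=R.from_euler('xyz',[r,p,y]).as_matrix();T[:3,3]=s["tool_pos"]
        return K,T@np.array(c["hand_eye"])
    return K,np.linalg.inv(np.array(c["world_to_cam"]))
def cloud(n,save=None):
    K,C=cal(n);im,d=read_camera(n)
    if save: cv2.imwrite("pics/"+save,cv2.cvtColor(im,cv2.COLOR_RGB2BGR))
    v,u=np.mgrid[:420,:560]
    x=(u-K[0,2])/K[0,0]*d;y=(v-K[1,2])/K[1,1]*d
    P=np.stack([x,-y,-d,np.ones_like(d)],-1)@C.T
    P=P[...,:3];P[d==0]=np.nan
    return im,P
E
python3 - <<'E'
from h import *
import cell
for n in ["scene","side","wrist"]:
    im,P=cloud(n,n+"0.png"); np.savez("c_"+n,im=im,P=P); c=calibration(n); print(n,{k:(np.round(v,3).tolist() if not isinstance(v,str) else v) for k,v in c.items()}); print(np.round(cal(n)[1][:3,3],3))
print(observe(), tcp_to_grasp)
E
```

```text
pics
scene {'intrinsics': [[391.901, 0.0, 279.996], [0.0, 391.901, 210.113], [0.0, 0.0, 1.0]], 'world_to_cam': [[0.201, 0.979, -0.022, -0.195], [-0.643, 0.149, 0.751, 0.319], [0.739, -0.137, 0.66, -1.444], [0.0, 0.0, 0.0, 1.0]]}
[ 1.311 -0.055  0.709]
side {'intrinsics': [[449.28, 0.0, 278.669], [0.0, 449.28, 214.506], [0.0, 0.0, 1.0]], 'world_to_cam': [[-0.864, -0.503, 0.017, 0.576], [0.305, -0.497, 0.812, -0.18], [-0.4, 0.707, 0.583, -0.847], [0.0, 0.0, 0.0, 1.0]]}
[0.214 0.799 0.631]
wrist {'intrinsics': [[317.427, 0.0, 279.169], [0.0, 317.427, 207.769], [0.0, 0.0, 1.0]], 'hand_eye': [[0.0, 0.962, 0.272, 0.072], [1.0, -0.0, -0.0, -0.0], [-0.0, 0.272, -0.962, -0.158], [0.0, 0.0, 0.0, 1.0]]}
[0.525 0.072 0.384]
{'time': 0.15, 'qpos': array([-1.45955399e-01,  3.42535114e-01,  1.52474129e+00, -1.90021559e-05,
        1.27540726e+00, -1.46014177e-01]), 'qvel': array([-0.00170199, -0.00206363, -0.00322977, -0.00060654, -0.0012329 ,
        0.00122563]), 'joint_efforts': array([ 7.52666965e-04, -4.31470585e+01, -2.44352603e+01,  7.18239485e-02,
        5.38185902e-02, -1.32920518e-04]), 'tool_pos': array([5.24717455e-01, 8.13634542e-05, 2.26238578e-01]), 'tool_rot': array([-3.14051061e+00, -1.40757984e-04,  1.57086057e+00]), 'contact_force': array([-0.19433755,  0.68520905,  0.29879415]), 'torque': array([-0.0344916 , -0.03204551,  0.03491262]), 'grip_force': 0.0, 'opening': 0.09191127719655016} 0.0188
```

View pics/scene0.png

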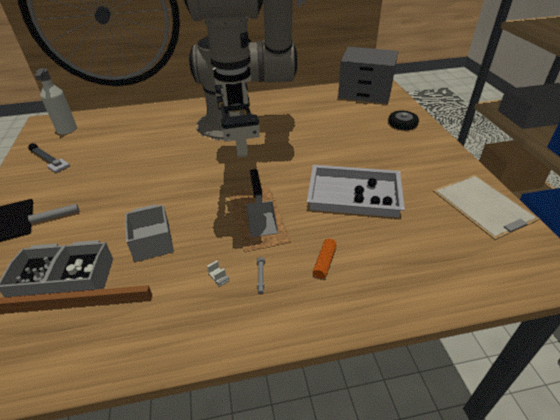

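View pics/side0.png

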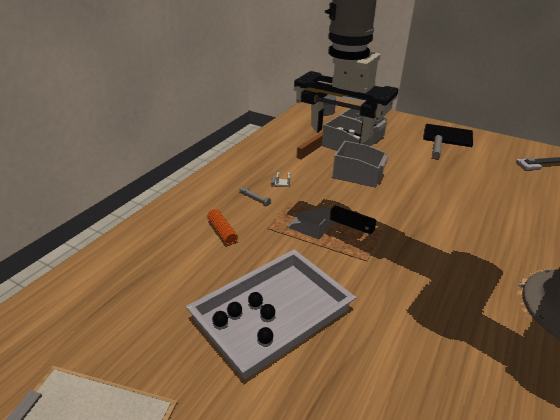

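The scene view shows five black knobs in the tray at about (372,183), with the scoop on the mat at (262,215), the loose bin at (150,232) and the row and rail at (60,270). The side view also shows five knobs, at (220–268, 299–336).

```bash
cat > meas.py <<'E'
from h import *
def grab():
    return {n:cloud(n) for n in ["scene","side"]}
def knobs(D,zmin=-1):
    for n in ["side","scene"]:
        im,P=D[n]; K,C=cal(n)
        m=(im.max(-1)<45)&(P[...,2]>0.005)&(P[...,2]<0.06)&(P[...,0]>0.3)
        k,l,st,ce=cv2.connectedComponentsWithStats(m.astype(np.uint8))
        for i in range(1,k):
            if st[i,4]>40:
                p=P[l==i]; print(n,"knob",st[i,:5],np.round(ce[i]),"med",np.round(np.median(p,0),3),"max",np.round(p.max(0),3),"min",np.round(p.min(0),3))
E
python3 - <<'E'
from meas import *
D={n:(np.load(f"c_{n}.npz")["im"],np.load(f"c_{n}.npz")["P"]) for n in ["scene","side","wrist"]}
knobs(D)
# height map top view
for n in D:
    im,P=D[n]; ok=np.isfinite(P[...,2])
    f=ok&(abs(P[...,2])<0.004); print(n,"bench z",f.sum(),np.nanmedian(P[ok&(abs(P[...,2])<0.02)],0))
# top-down composite colour image 2mm/px x 0.25..0.95, y -0.6..0.4
S=0.00167; W=int(1.0/S); H=int(0.7/S); top=np.full((H,W,3),255,np.uint8); zz=np.full((H,W),-1.)
for n in ["scene","side","wrist"]:
    im,P=D[n]; q=P.reshape(-1,3); c=im.reshape(-1,3); g=np.isfinite(q[:,0])&(q[:,2]<0.12); q=q[g]; c=c[g]
    r=((0.95-q[:,0])/S).astype(int); k=((0.4-q[:,1])/S).astype(int); s=(r>=0)&(r<H-1)&(k>=0)&(k<W-1)
    for a,b,z,cc in zip(r[s],k[s],q[s,2],c[s]):
        for a2 in(a,a+1):
            for b2 in (b,b+1):
                if z>zz[a2,b2]+.001: zz[a2,b2]=z; top[a2,b2]=cc
cv2.imwrite("pics/top.png",top[...,::-1]); 
E
```

```text
side knob [424 124  49  22 682] [449. 134.] med [ 0.395 -0.623  0.01 ] max [ 0.48  -0.544  0.015] min [ 0.319 -0.692  0.005]
side knob [329 215  46  19 215] [351. 224.] med [0.459 0.049 0.053] max [0.511 0.053 0.06 ] min [0.412 0.034 0.038]
side knob [249 292  14  15 164] [255. 299.] med [0.533 0.316 0.025] max [0.547 0.325 0.032] min [0.524 0.299 0.01 ]
side knob [227 302  15  15 177] [234. 309.] med [0.552 0.355 0.025] max [0.566 0.364 0.032] min [0.543 0.341 0.008]
side knob [261 304  14  16 178] [267. 311.] med [0.498 0.329 0.025] max [0.514 0.337 0.033] min [0.489 0.312 0.008]
side knob [213 311  15  16 186] [220. 318.] med [0.561 0.387 0.025] max [0.575 0.395 0.031] min [0.552 0.371 0.01 ]
side knob [258 327  15  17 202] [265. 335.] med [0.474 0.377 0.026] max [0.488 0.386 0.033] min [0.464 0.362 0.01 ]
scene knob [368 178   8   9  61] [372. 182.] med [0.486 0.366 0.024] max [0.495 0.394 0.032] min [0.451 0.356 0.007]
scene knob [355 186   9  17 123] [359. 194.] med [0.533 0.313 0.026] max [0.554 0.332 0.033] min [0.5   0.296 0.01 ]
scene knob [371 196   9   8  58] [375. 200.] med [0.564 0.345 0.026] max [0.571 0.359 0.034] min [0.552 0.336 0.016]
scene knob [383 197   9   8  63] [387. 201.] med [0.573 0.376 0.026] max [0.58  0.389 0.033] min [0.562 0.367 0.015]
scene knob [   0  199   33   42 1046] [ 15. 219.] med [ 0.405 -0.611  0.011] max [ 0.478 -0.562  0.016] min [ 0.32  -0.667  0.005]
scene knob [ 60 253  37  26 366] [ 79. 265.] med [ 0.625 -0.399  0.029] max [ 0.673 -0.369  0.034] min [ 0.594 -0.439  0.024]
scene knob [ 20 258  26  24 288] [ 32. 268.] med [ 0.613 -0.509  0.029] max [ 0.661 -0.476  0.058] min [ 0.583 -0.531  0.024]
scene bench z 114972 [ 6.59117035e-01 -1.31240895e-02 -1.74780171e-04]
side bench z 122925 [ 0.47518789  0.21098858 -0.00090465]
wrist bench z 135225 [5.20611139e-01 5.27358879e-02 1.62132910e-04]
```

View pics/top.png

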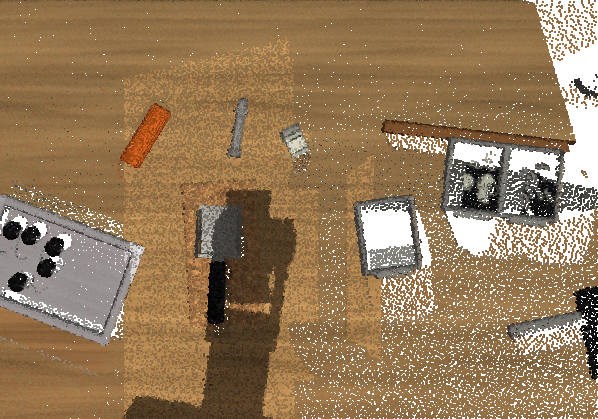

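View pics/wrist0.png

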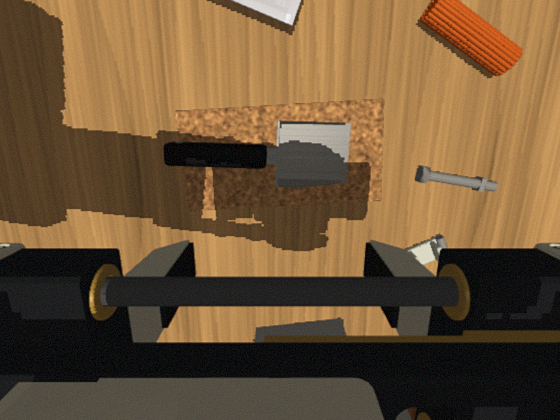

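The top view shows five knobs in the tray's +x (left-hand) half. The scoop has its handle towards the robot, the bin's flange faces the robot, and the row is turned by a few degrees.

```bash
cat > fit.py <<'E'
from meas import *
def rect(q,name):
    r=cv2.minAreaRect(q[:,:2].astype(np.float32)); print(name,len(q),"c",np.round(r[0],4),"size",np.round(r[1],4),"ang",round(r[2],1))
def sel(P,im,x,y,z,cm=None):
    m=(P[...,0]>x[0])&(P[...,0]<x[1])&(P[...,1]>y[0])&(P[...,1]<y[1])&(P[...,2]>z[0])&(P[...,2]<z[1])
    if cm is not None: m&=cm(im.astype(int))
    m=cv2.morphologyEx(m.astype(np.uint8),cv2.MORPH_OPEN,np.ones((2,2),np.uint8))>0
    return P[m]
E
python3 - <<'E'
from fit import *
D={n:(np.load(f"c_{n}.npz")["im"],np.load(f"c_{n}.npz")["P"]) for n in ["scene","side","wrist"]}
B=lambda i:i.max(-1)<70
def line(q): # fit line returns dir,pt
    v=cv2.fitLine(q[:,:2].astype(np.float32),cv2.DIST_HUBER,0,.01,.01).ravel(); return np.round(v,4),round(np.degrees(np.arctan2(v[1],v[0])),2)
for n in D:
    im,P=D[n]; print(n)
    for nm,x,y,z,c in [("tray",(.3,.65),(.13,.55),(.028,.04),lambda i:i.min(-1)>60),
      ("handle",(.35,.56),(-.03,.09),(.066,.08),None),("scoopall",(.35,.66),(-.03,.11),(.012,.08),None),
      ("bin",(.45,.66),(-.33,-.17),(.05,.08),None),("row",(.55,.73),(-.56,-.34),(.05,.08),None),
      ("rail",(.68,.8),(-.6,-.2),(.030,.04),lambda i:i[...,0]-i[...,2]>30),("mat",(.35,.7),(-.1,.15),(.001,.006),lambda i:i[...,0]-i[...,2]>60)]:
        q=sel(P,im,x,y,z,c)
        if len(q)>30:
            rect(q,nm)
            if nm in("handle","rail"): print("   line",line(q), "zmax",np.percentile(q[:,2],[5,95]))
E
```

```text
scene
tray 985 c [0.4847 0.3243] size [0.2615 0.2164] ang 69.8
handle 199 c [0.4148 0.0453] size [0.0234 0.1998] ang 79.7
   line (array([0., 0., 0., 0.], dtype=float32), np.float32(0.0)) zmax [nan nan]
scoopall 561 c [nan nan] size [0. 0.] ang 0.0
bin 620 c [ 0.5263 -0.2531] size [0.1871 0.0935] ang 7.2
row 1968 c [ 0.6382 -0.4271] size [0.185  0.1901] ang 71.1
rail 1117 c [ 0.7258 -0.3962] size [0.3078 0.0163] ang 83.8
   line (array([0., 0., 0., 0.], dtype=float32), np.float32(0.0)) zmax [nan nan]
mat 580 c [0.5326 0.0315] size [0.2344 0.1176] ang 3.7
side
tray 2740 c [0.4984 0.3123] size [0.2562 0.1723] ang 69.8
handle 382 c [0.44   0.0097] size [0.1335 0.0796] ang 57.4
   line (array([0., 0., 0., 0.], dtype=float32), np.float32(0.0)) zmax [nan nan]
scoopall 1206 c [0.4997 0.009 ] size [0.1667 0.1098] ang 17.4
bin 634 c [ 0.559  -0.2949] size [0.1236 0.2027] ang 12.6
row 566 c [ 0.6216 -0.3072] size [0.1685 0.6844] ang 10.6
rail 126 c [ 0.7292 -0.3022] size [0.1289 0.0144] ang 82.0
   line (array([ 0.1393,  0.9902,  0.7298, -0.2861], dtype=float32), np.float32(81.99)) zmax [0.02537271 0.03528358]
mat 628 c [0.5252 0.0286] size [0.1204 0.2341] ang 94.7
wrist
tray 895 c [0.5116 0.1765] size [0.0724 0.0315] ang 0.8
handle 2348 c [0.4502 0.0316] size [0.0334 0.1231] ang 87.8
   line (array([0., 0., 0., 0.], dtype=float32), np.float32(0.0)) zmax [nan nan]
scoopall 3308 c [0.4932 0.0306] size [0.0784 0.2098] ang 89.0
mat 7444 c [0.5462 0.0303] size [0.1675 0.2912] ang 82.9
```

```bash
cat > fit.py <<'E'
from meas import *
def rect(q,name):
    if len(q)<20: return
    # trim isolated points
    from scipy.spatial import cKDTree
    d=cKDTree(q).query(q,k=6)[0][:,5]; q=q[d<0.006]
    if len(q)<20: return
    r=cv2.minAreaRect(q[:,:2].astype(np.float32)); a=r[2]
    print(name,len(q),"c",np.round(r[0],4),"size",np.round(r[1],4),"ang",round(a,1),"z",np.round(np.percentile(q[:,2],[2,50,98]),4)); return q
def sel(P,im,x,y,z,cm=None):
    P=np.nan_to_num(P,nan=-9)
    m=(P[...,0]>x[0])&(P[...,0]<x[1])&(P[...,1]>y[0])&(P[...,1]<y[1])&(P[...,2]>z[0])&(P[...,2]<z[1])
    if cm is not None: m&=cm(im.astype(int))
    return P[m]
DEF=[("tray",(.3,.65),(.13,.55),(.030,.04),lambda i:i.min(-1)>40),
      ("handle",(.35,.50),(-.03,.09),(.068,.08),None),("scoopall",(.35,.66),(-.03,.11),(.012,.08),None),
      ("bin",(.45,.66),(-.33,-.17),(.054,.08),None),("row",(.55,.73),(-.56,-.34),(.054,.08),None),
      ("rail",(.68,.8),(-.6,-.2),(.030,.04),lambda i:i[...,0]-i[...,2]>30),("mat",(.35,.7),(-.1,.15),(.0015,.006),lambda i:i[...,0]-i[...,2]>60)]
E
python3 - <<'E'
from fit import *
D={n:(np.load(f"c_{n}.npz")["im"],np.load(f"c_{n}.npz")["P"]) for n in ["scene","side","wrist"]}
for n in D:
    im,P=D[n]; print(n)
    for nm,x,y,z,c in DEF: rect(sel(P,im,x,y,z,c),nm)
E
```

```text
scene
tray 730 c [0.5016 0.3091] size [0.2542 0.1759] ang 69.0 z [0.0307 0.0336 0.0361]
handle 120 c [0.4586 0.0363] size [0.0202 0.0804] ang 87.5 z [0.0734 0.0757 0.0778]
scoopall 454 c [0.5038 0.0355] size [0.0694 0.1709] ang 88.2 z [0.0146 0.0442 0.0775]
bin 422 c [ 0.5549 -0.2516] size [0.1304 0.0951] ang 8.6 z [0.0544 0.0611 0.071 ]
row 1602 c [ 0.6456 -0.4413] size [0.1939 0.1325] ang 83.7 z [0.0544 0.0616 0.071 ]
rail 1127 c [ 0.7229 -0.3963] size [0.3085 0.0208] ang 83.3 z [0.0305 0.0345 0.037 ]
mat 455 c [0.5309 0.0258] size [0.2342 0.1195] ang 3.7 z [0.0016 0.003  0.0051]
side
tray 2619 c [0.4998 0.311 ] size [0.2565 0.1773] ang 69.2 z [0.0305 0.0328 0.035 ]
handle 308 c [0.4554 0.0412] size [0.023  0.0879] ang 87.8 z [0.0683 0.0742 0.0767]
scoopall 1164 c [0.501  0.0383] size [0.0753 0.1791] ang 87.8 z [0.0134 0.0552 0.0761]
bin 392 c [ 0.5535 -0.2472] size [0.126  0.1008] ang 6.2 z [0.0546 0.061  0.0698]
row 182 c [ 0.6654 -0.4111] size [0.1494 0.124 ] ang 70.1 z [0.0549 0.063  0.0691]
rail 45 c [ 0.7336 -0.297 ] size [0.1101 0.0156] ang 84.0 z [0.0312 0.0336 0.0357]
mat 566 c [0.5266 0.0339] size [0.2347 0.1128] ang 2.3 z [0.0015 0.0024 0.0044]
wrist
tray 846 c [0.5113 0.1719] size [0.0213 0.0661] ang 89.6 z [0.0315 0.0339 0.0355]
handle 2053 c [0.456  0.0372] size [0.0223 0.0883] ang 88.2 z [0.0717 0.0757 0.0774]
scoopall 3301 c [0.5036 0.0357] size [0.0701 0.1836] ang 88.2 z [0.0173 0.0752 0.0772]
mat 7392 c [0.5329 0.0278] size [0.3245 0.2416] ang 1.1 z [0.0016 0.003  0.0046]
```

Request:
send_rows --pt "1 -0.012 0.012 0 -0.145" --pt "1 -0.012 0.012 0 -0.145" --pt "1 -0.012 0.012 0 -0.145" --pt "1 0 0 0 -0.145" --pt "1 0 0 0 -0.145"

```text
time: 0.65
tool_pos: [0.4885, 0.0364, 0.2267]
tool_rot: [-3.141, 0.0, 0.841]
contact_force: [-0.4, -0.0, 0.0]
opening: 0.0917
grip_force: 0.0
```

Request:
send_rows --pt "1 0 0 0 -0.145" --pt "1 0 0 0 -0.145" --pt "1 0 0 0 -0.145" --pt "1 0 0 0 -0.145" --pt "1 0 0 0 -0.145"

```text
time: 1.15
tool_pos: [0.4888, 0.036, 0.2265]
tool_rot: [-3.142, 0.001, 0.115]
contact_force: [0.6, -0.2, 0.4]
opening: 0.0918
grip_force: 0.0
```

Request:
send_rows --pt "1 0 0 -0.02 -0.145" --pt "1 0 0 -0.03 0" --pt "1 0 0 -0.03 0" --pt "1 0 0 0 0" --pt "1 0 0 0 0"

```text
time: 1.65
tool_pos: [0.4891, 0.036, 0.147]
tool_rot: [3.142, 0.001, -0.024]
contact_force: [0.3, -0.4, -0.1]
opening: 0.0922
grip_force: 0.0
```

```bash
python3 - <<'E'
from fit import *
s=observe();print(s["tool_pos"],s["tool_rot"],s["time"])
im,P=cloud("wrist")
for nm,x,y,z,c in DEF[1:3]: rect(sel(P,im,x,y,z,c),nm)
E
```

```text
[0.4890507  0.03601416 0.14702076] [ 3.14154069e+00  8.70213567e-04 -2.41159460e-02] 1.65
handle 2038 c [0.4561 0.0368] size [0.0219 0.0882] ang 88.0 z [0.0723 0.0757 0.0772]
scoopall 4507 c [0.5034 0.0354] size [0.0703 0.183 ] ang 88.0 z [0.0145 0.0739 0.0771]
```

Request:
send_rows --pt "1 0 0 -0.04 -0.01" --pt "1 0 0 -0.04 0" --pt "1 0 0 -0.024 0" --pt "1 0 0 0 0" --pt "0.15 0 0 0 0" --grip_force 50

```text
time: 2.2
tool_pos: [0.4903, 0.0359, 0.0442]
tool_rot: [3.141, -0.002, -0.034]
contact_force: [0.3, -0.1, 0.5]
opening: 0.0876
grip_force: 0.0
```

Request:
send_rows --pt "0 0 0 0 0" --pt "0 0 0 0 0" --pt "0 0 0 0 0" --pt "0 0 0 0 0" --pt "0 0 0 0 0"

```text
time: 2.7
tool_pos: [0.4891, 0.036, 0.043]
tool_rot: [3.141, -0.0, -0.034]
contact_force: [-0.4, 0.1, 0.4]
opening: 0.0486
grip_force: 0.0
```

Request:
send_rows --pt "0 0 0 0.01 0" --pt "0 0 0 0.02 0" --pt "0 0 0 0.03 0" --pt "0 0 0 0.03 0" --pt "0 0 0 0 0"

```text
time: 3.2
tool_pos: [0.4915, 0.0359, 0.1371]
tool_rot: [3.141, -0.008, -0.034]
contact_force: [-0.7, -0.0, 0.8]
opening: 0.0082
grip_force: 0.0
```

```bash
python3 - <<'E'
from h import *
im,P=cloud("side","side1.png"); im2,P2=cloud("wrist","wrist1.png")
np.savez("c1",im=im,P=P,im2=im2,P2=P2)
a=np.hstack([im[100:320,200:440],im2[:220,100:500]]);cv2.imwrite("pics/m1.png",a[...,::-1])
E
```

```text
(no output)
```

View pics/m1.png

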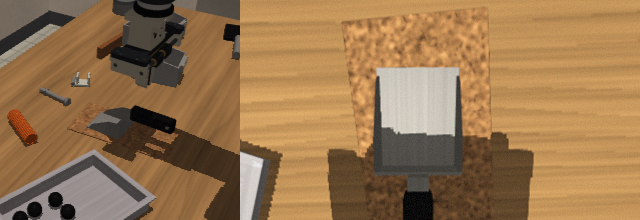

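The picture shows the scoop still on the mat: I lifted before the slow fingers had closed. I'll check its pose, reopen and repeat the grasp.

Request:
send_rows --pt "1 0 0 0 0" --pt "1 0 0 0 0" --pt "1 0 0 0 0" --pt "1 0 0 0 0" --pt "1 0 0 0 0"

```text
time: 3.8
tool_pos: [0.4889, 0.036, 0.1324]
tool_rot: [3.142, 0.001, -0.034]
contact_force: [-0.3, -0.5, 0.0]
opening: 0.0372
grip_force: 0.0
```

Request:
send_rows --pt "1 0 0 0 0" --pt "1 0 0 0 0" --pt "1 0 0 0 0" --pt "1 0 0 0 0" --pt "1 0 0 0 0"

```text
time: 4.3
tool_pos: [0.489, 0.036, 0.1328]
tool_rot: [3.141, 0.0, -0.034]
contact_force: [-0.5, 0.0, -0.5]
opening: 0.0774
grip_force: 0.0
```

```bash
python3 - <<'E'
from fit import *
s=observe();print(s["tool_pos"],s["opening"],s["time"])
im,P=cloud("wrist")
for nm,x,y,z,c in DEF[1:3]: rect(sel(P,im,x,y,z,c),nm)
E
```

```text
[0.48901094 0.03601682 0.13275393] 0.07741689379382366 4.3
handle 2270 c [0.4564 0.0366] size [0.022  0.0877] ang 88.5 z [0.0725 0.0758 0.0771]
scoopall 5095 c [0.5039 0.0353] size [0.0702 0.1828] ang 88.1 z [0.0136 0.0738 0.0769]
```

Unmoved. Descend and close properly.

Request:
send_rows --pt "0.6 0 0 -0.04 0" --pt "0.6 0 0 -0.03 0" --pt "0.6 0 0 -0.02 0" --pt "0 0 0 0 0" --pt "0 0 0 0 0" --grip_force 55

```text
time: 4.85
tool_pos: [0.4893, 0.036, 0.0431]
tool_rot: [3.142, 0.0, -0.034]
contact_force: [0.4, -0.3, -0.2]
opening: 0.0504
grip_force: 0.0
```

Request:
send_rows --pt "0 0 0 0 0" --pt "0 0 0 0 0" --pt "0 0 0 0 0" --pt "0 0 0 0 0" --pt "0 0 0 0 0"

```text
time: 5.35
tool_pos: [0.4894, 0.036, 0.0434]
tool_rot: [3.142, -0.001, -0.034]
contact_force: [-1.9, 0.9, 6.4]
opening: 0.0217
grip_force: 54.9
```

Request:
send_rows --pt "0 0 0 0 0" --pt "0 0 0 0 0" --pt "0 0 0 0 0" --pt "0 0 0 0 0" --pt "0 0 0 0 0"

```text
time: 5.85
tool_pos: [0.4894, 0.036, 0.0434]
tool_rot: [3.142, -0.001, -0.034]
contact_force: [-1.2, -0.1, 6.2]
opening: 0.0217
grip_force: 54.9
```

Request:
send_rows --pt "0 0 0 0.01 0" --pt "0 0 0 0.02 0" --pt "0 0 0 0.03 0" --pt "0 0 0 0.03 0" --pt "0 0 0 0.02 0"

```text
time: 6.35
tool_pos: [0.4893, 0.036, 0.1551]
tool_rot: [3.141, -0.002, -0.034]
contact_force: [0.4, 0.1, -3.4]
opening: 0.0215
grip_force: 54.9
```

Request:
send_rows --pt "0 0 0 0 0" --pt "0 0 0 0 0" --pt "0 0 0 0 0"

```text
time: 6.65
tool_pos: [0.488, 0.0361, 0.1514]
tool_rot: [-3.142, 0.003, -0.034]
contact_force: [-0.2, -0.5, -1.9]
opening: 0.0219
grip_force: 54.9
```

```bash
cat > tilt.py <<'E'
from fit import *
from scipy.spatial.transform import Rotation as R
def tilt(n="wrist",show=None):
    s=observe(); t=s["tool_pos"]; yaw=s["tool_rot"][2]
    im,P=cloud(n,show)
    Q=np.nan_to_num(P,nan=-9)-t; c,sn=np.cos(yaw),np.sin(yaw)
    x=Q[...,0]*c+Q[...,1]*sn; y=-Q[...,0]*sn+Q[...,1]*c; z=Q[...,2]
    L=np.stack([x,y,z],-1)  # local scoop-yaw frame rel. TCP
    # bowl floor: bins along x, |y|<20mm
    m=(abs(y)<.022)&(x>.03)&(x<.14)&(z<0.03)&(z>-.16)
    q=L[m]; 
    for a in np.arange(.03,.14,.01):
        w=q[(q[:,0]>=a)&(q[:,0]<a+.01)]
        if len(w)>5: print(n,"bowl x %.3f z med %.4f n %d"%(a+.005,np.median(w[:,2]),len(w)))
    m=(abs(y)<.009)&(x>-.09)&(x<-.015)&(z>-.03)&(z<0.09); q=L[m]
    for a in np.arange(-.09,-.01,.015):
        w=q[(q[:,0]>=a)&(q[:,0]<a+.015)]
        if len(w)>5: print(n,"handle x %.3f z top %.4f n %d"%(a+.0075,np.percentile(w[:,2],80),len(w)))
    return im,L,s
E
python3 - <<'E'
from tilt import *
tilt("wrist"); tilt("side"); print(observe()["tool_pos"],observe()["torque"])
E
```

```text
wrist bowl x 0.035 z med -0.0144 n 2610
wrist bowl x 0.045 z med -0.0387 n 1140
wrist bowl x 0.055 z med -0.0387 n 1195
wrist bowl x 0.065 z med -0.0388 n 1242
wrist bowl x 0.075 z med -0.0388 n 1324
wrist bowl x 0.085 z med -0.0389 n 1340
wrist bowl x 0.095 z med -0.0389 n 1383
wrist bowl x 0.105 z med -0.0389 n 1485
wrist bowl x 0.115 z med -0.0390 n 964
wrist handle x -0.022 z top 0.0330 n 601
side bowl x 0.035 z med -0.0318 n 168
side bowl x 0.045 z med -0.1495 n 52
side bowl x 0.055 z med -0.1492 n 50
side bowl x 0.065 z med -0.1492 n 53
side bowl x 0.075 z med -0.1494 n 46
side bowl x 0.085 z med -0.1494 n 48
side bowl x 0.095 z med -0.1491 n 63
side bowl x 0.105 z med -0.1482 n 81
side bowl x 0.115 z med -0.1483 n 72
side bowl x 0.125 z med -0.1496 n 46
side bowl x 0.135 z med -0.1494 n 46
side handle x -0.082 z top 0.0280 n 44
side handle x -0.068 z top 0.0317 n 59
side handle x -0.052 z top 0.0320 n 39
side handle x -0.037 z top 0.0318 n 50
side handle x -0.022 z top 0.0323 n 52
[0.48818821 0.03605681 0.15140872] [0.05970581 0.24293039 0.00902378]
```

Request:
send_rows --pt "0 0 0.015 0 0.138" --pt "0 0 0.015 0 0.138" --pt "0 0 0.015 0 0.138" --pt "0 0 0.015 0 0.138" --pt "0 0 0.015 0 0.138"

```text
time: 7.25
tool_pos: [0.4885, 0.1115, 0.1517]
tool_rot: [-3.141, 0.002, 0.661]
contact_force: [0.1, 0.2, -1.8]
opening: 0.0218
grip_force: 54.9
```

Request:
send_rows --pt "0 0 0.015 0 0.138" --pt "0 0 0.015 0 0.138" --pt "0 0 0.015 0 0.138" --pt "0 -0.003 0.014 0 0.137" --pt "0 0 0 0 0"

```text
time: 7.75
tool_pos: [0.4852, 0.1712, 0.1517]
tool_rot: [-3.14, 0.001, 1.211]
contact_force: [0.5, 0.4, -2.2]
opening: 0.0217
grip_force: 54.9
```

```bash
cat > kn.py <<'E'
from fit import *
T0=np.array([.5005,.310]);A=np.radians(69.1);U=np.array([np.cos(A),np.sin(A)]);V=np.array([-U[1],U[0]])
def kn(n="wrist",save=None,zmax=.06,out=True):
    """black blobs -> ball centres by ray to plane z=.018, in world and tray frame"""
    im,P=cloud(n,save); K,C=cal(n)
    Q=np.nan_to_num(P,nan=-9)-np.r_[T0,0]; u=Q[...,:2]@U; v=Q[...,:2]@V
    m=(im.max(-1)<60)&(abs(u)<.125)&(abs(v)<.085)&(Q[...,2]>.008)&(Q[...,2]<zmax)
    k,l,st,ce=cv2.connectedComponentsWithStats(cv2.morphologyEx(m.astype(np.uint8),cv2.MORPH_OPEN,np.ones((3,3))))
    for i in range(1,k):
        if st[i,4]<30: continue
        d=C[:3,:3]@np.array([(ce[i][0]-K[0,2])/K[0,0],-(ce[i][1]-K[1,2])/K[1,1],-1]); o=C[:3,3]
        p=o+d*(.018-o[2])/d[2]; q=p[:2]-T0
        print(n,"px",np.round(ce[i]),st[i,2:5],"w",np.round(p[:2],3),"uv",np.round([q@U,q@V],3))
    return im,P
def tray(im,P): rect(sel(P,im,(.3,.65),(.13,.55),(.030,.04),lambda i:i.min(-1)>40),"tray")
E
python3 - <<'E'
from kn import *
s=observe();print(s["tool_pos"],s["tool_rot"],s["time"])
kn("wrist","w2.png"); kn("side"); 
E
```

```text
[0.48519587 0.17121677 0.15168965] [-3.13973415e+00  8.00069919e-04  1.21064707e+00] 7.75
wrist px [234.  22.] [ 33  35 906] w [0.504 0.322] uv [0.012 0.001]
wrist px [280.  22.] [ 32  33 876] w [0.539 0.308] uv [ 0.012 -0.036]
side px [255. 299.] [ 14  15 168] w [0.537 0.311] uv [ 0.014 -0.034]
side px [234. 309.] [ 15  15 178] w [0.556 0.35 ] uv [ 0.057 -0.037]
side px [267. 311.] [ 14  15 175] w [0.502 0.324] uv [0.014 0.004]
side px [220. 318.] [ 15  16 187] w [0.565 0.382] uv [ 0.09  -0.035]
side px [265. 335.] [ 15  17 204] w [0.477 0.372] uv [0.05  0.044]
```

View pics/w2.png

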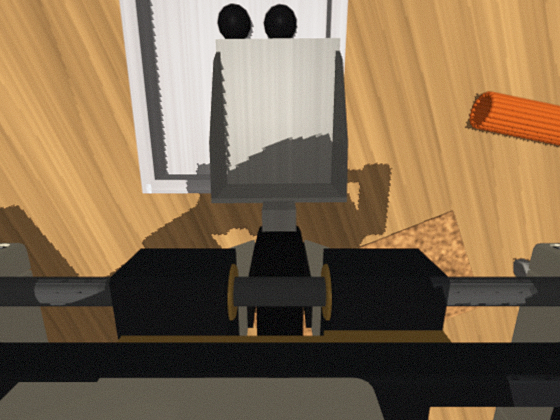

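Request:
send_rows --pt "0 0 0 -0.03 0" --pt "0 0 0 -0.03 0" --pt "0 0 0 -0.025 0" --pt "0 0 0 -0.012 0" --pt "0 0 0 -0.006 0"

```text
time: 8.35
tool_pos: [0.4857, 0.1694, 0.0487]
tool_rot: [-3.14, 0.001, 1.205]
contact_force: [0.6, -0.4, -2.1]
opening: 0.022
grip_force: 54.9
```

Request:
send_rows --pt "0 0 0 -0.002 0" --pt "0 0 0 -0.001 0" --pt "0 0 0 0 0"

```text
time: 8.65
tool_pos: [0.4867, 0.1701, 0.0476]
tool_rot: [3.14, -0.001, 1.207]
contact_force: [-0.2, 0.2, -1.6]
opening: 0.0218
grip_force: 54.9
```

Request:
send_rows --pt "0 0 0 -0.001 0" --pt "0 0 0 -0.001 0" --pt "0 0 0 0 0"

```text
time: 8.95
tool_pos: [0.486, 0.1701, 0.0449]
tool_rot: [3.141, -0.0, 1.207]
contact_force: [-0.1, -0.2, -1.0]
opening: 0.0218
grip_force: 54.9
```

```bash
python3 - <<'E'
from tilt import *
tilt("wrist"); s=observe(); print(s["tool_pos"],s["contact_force"])
E
```

```text
wrist bowl x 0.035 z med -0.0177 n 2649
wrist bowl x 0.045 z med -0.0385 n 1135
wrist bowl x 0.055 z med -0.0386 n 1193
wrist bowl x 0.065 z med -0.0385 n 1259
wrist bowl x 0.075 z med -0.0386 n 1254
wrist bowl x 0.085 z med -0.0386 n 1350
wrist bowl x 0.095 z med -0.0387 n 1439
wrist bowl x 0.105 z med -0.0387 n 1472
wrist bowl x 0.115 z med -0.0395 n 1471
wrist bowl x 0.125 z med -0.0409 n 1574
wrist bowl x 0.135 z med -0.0409 n 802
wrist handle x -0.022 z top 0.0330 n 670
[0.48601646 0.17007601 0.04482862] [-0.36231791  0.4226236  -1.74351829]
```

Request:
send_rows --pt "0 0.0025 0.0065 0 0" --pt "0 0.0036 0.0093 0 0" --pt "0 0.0036 0.0093 0 0" --pt "0 0.0036 0.0093 0 0" --pt "0 0.0036 0.0093 0 0"

```text
time: 9.5
tool_pos: [0.5032, 0.2148, 0.0447]
tool_rot: [3.142, 0.0, 1.207]
contact_force: [-0.4, -0.2, -1.3]
opening: 0.0214
grip_force: 54.9
```

Request:
send_rows --pt "0 0.0036 0.0093 0 0" --pt "0 0.0036 0.0093 0 0" --pt "0 0.0036 0.0093 0 0" --pt "0 0.0036 0.0093 0 0" --pt "0 0.0036 0.0093 0 0"

```text
time: 10.0
tool_pos: [0.5212, 0.261, 0.0447]
tool_rot: [3.142, 0.0, 1.207]
contact_force: [-0.4, -1.3, -2.2]
opening: 0.0222
grip_force: 54.9
```

```bash
python3 - <<'E'
from kn import *
s=observe();t=s["tool_pos"];print(t,s["contact_force"],"tcp u,v",(t[:2]-T0)@U,(t[:2]-T0)@V)
kn("side"); kn("wrist","w3.png")
E
```

```text
[0.52116963 0.26095848 0.04471661] [-0.43496716 -1.26967545 -2.24808311] tcp u,v -0.038441165088285566 -0.03680463606375955
side px [251. 279.] [ 9  7 54] w [0.571 0.27 ] uv [-0.012 -0.08 ]
side px [263. 290.] [ 25  22 223] w [0.536 0.283] uv [-0.012 -0.042]
side px [219. 318.] [ 29  31 467] w [0.567 0.381] uv [ 0.09  -0.037]
side px [264. 328.] [ 17  32 391] w [0.487 0.359] uv [0.041 0.03 ]
wrist px [231.  19.] [  49   41 1673] w [0.542 0.384] uv [ 0.084 -0.012]
wrist px [314.  15.] [  95   46 2251] w [0.582 0.37 ] uv [ 0.085 -0.055]
wrist px [133.  93.] [  55   52 2193] w [0.477 0.37 ] uv [0.047 0.043]
wrist px [186. 127.] [  49   49 1885] w [0.496 0.343] uv [0.029 0.016]
```

View pics/w3.png

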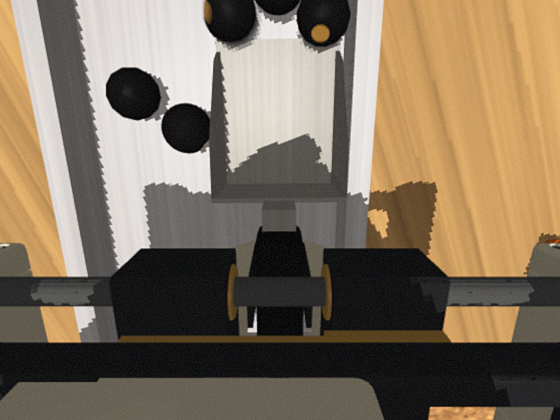

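Request:
send_rows --pt "0 -0.0014 0.0026 0 0" --pt "0 0.0 0.005 0 0" --pt "0 0.002 0.0056 0 0" --pt "0 0.002 0.0056 0 0" --pt "0 0.002 0.0056 0 0"

```text
time: 10.6
tool_pos: [0.5255, 0.2847, 0.0448]
tool_rot: [-3.141, 0.001, 1.207]
contact_force: [-0.6, -1.6, -0.3]
opening: 0.0217
grip_force: 54.9
```

```bash
python3 - <<'E'
from kn import *
s=observe();t=s["tool_pos"];print(t,s["contact_force"],"tcp u,v",(t[:2]-T0)@U,(t[:2]-T0)@V)
kn("side"); kn("wrist","w4.png")
E
```

```text
[0.52551236 0.28474811 0.04475123] [-0.58818077 -1.57337974 -0.25769329] tcp u,v -0.014667574500091485 -0.032374967414427566
side px [244. 289.] [ 14  14 101] w [0.568 0.299] uv [ 0.013 -0.067]
side px [261. 303.] [ 8  7 35] w [0.523 0.313] uv [ 0.011 -0.02 ]
side px [218. 324.] [ 34  35 440] w [0.561 0.394] uv [ 0.099 -0.026]
side px [264. 328.] [ 16  31 382] w [0.486 0.359] uv [0.041 0.031]
wrist px [211.  33.] [  54   61 2526] w [0.534 0.406] uv [0.101 0.003]
wrist px [277.  32.] [  52   62 2486] w [0.566 0.394] uv [ 0.101 -0.031]
wrist px [332.  31.] [  53   61 2148] w [0.593 0.384] uv [ 0.102 -0.06 ]
wrist px [146. 137.] [  51   48 1929] w [0.477 0.37 ] uv [0.048 0.043]
wrist px [190. 167.] [  43   47 1622] w [0.493 0.346] uv [0.031 0.019]
```

Request:
send_rows --pt "0 -0.002 -0.0055 0 0" --pt "0 -0.003 -0.0075 0 0" --pt "0 -0.003 -0.0075 0 0" --pt "0 -0.0028 0.001 0 0" --pt "0 -0.0047 0.0018 0 0"

```text
time: 11.2
tool_pos: [0.51, 0.2664, 0.0449]
tool_rot: [3.141, -0.0, 1.206]
contact_force: [1.2, 0.7, -1.2]
opening: 0.0215
grip_force: 54.9
```

Request:
send_rows --pt "0 -0.0047 0.0018 0 0" --pt "0 -0.0046 0.0018 0 0" --pt "0 0 0 0 0"

```text
time: 11.5
tool_pos: [0.4999, 0.271, 0.0448]
tool_rot: [-3.141, 0.0, 1.208]
contact_force: [-0.1, 0.0, -0.8]
opening: 0.0217
grip_force: 54.9
```

```bash
python3 - <<'E'
from kn import *
s=observe();t=s["tool_pos"];print(t,s["contact_force"],"tcp u,v",(t[:2]-T0)@U,(t[:2]-T0)@V)
kn("wrist","w5.png")
E
```

```text
[0.49988514 0.27102815 0.04477619] [-0.08851374  0.00939638 -0.75789724] tcp u,v -0.03662701921998027 -0.013328330122630624
wrist px [246.   6.] [ 44  16 519] w [0.53  0.396] uv [0.091 0.003]
wrist px [313.   5.] [ 45  15 476] w [0.562 0.384] uv [ 0.091 -0.031]
wrist px [367.   6.] [ 44  15 492] w [0.588 0.374] uv [ 0.091 -0.059]
wrist px [172. 105.] [  75   97 3888] w [0.473 0.366] uv [0.042 0.046]
```

View pics/w5.png

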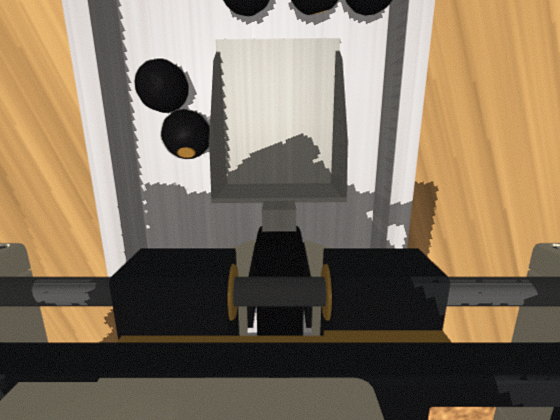

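Request:
send_rows --pt "0 0.0003 0.006 0 0" --pt "0 0.0019 0.005 0 0" --pt "0 0.0019 0.005 0 0" --pt "0 0.0019 0.005 0 0" --pt "0 0.0014 0.0038 0 0"

```text
time: 12.05
tool_pos: [0.5084, 0.2959, 0.0447]
tool_rot: [3.141, -0.0, 1.207]
contact_force: [0.1, -0.8, -1.7]
opening: 0.022
grip_force: 54.9
```

Request:
send_rows --pt "0 0.0012 0.0032 0 0" --pt "0 0.0008 0.002 0 0" --pt "0 0 0 0 0"

```text
time: 12.35
tool_pos: [0.5102, 0.3008, 0.0447]
tool_rot: [3.141, -0.0, 1.207]
contact_force: [0.8, 0.2, -1.3]
opening: 0.0211
grip_force: 54.9
```

```bash
python3 - <<'E'
from kn import *
s=observe();t=s["tool_pos"];print(t,s["contact_force"],"tcp u,v",(t[:2]-T0)@U,(t[:2]-T0)@V)
kn("wrist","w6.png")
E
```

```text
[0.51024629 0.30084767 0.04469417] [ 0.80850863  0.15340803 -1.25937333] tcp u,v -0.005073272566465457 -0.012370014478574193
wrist px [248.  51.] [  53   59 2397] w [0.533 0.406] uv [0.101 0.004]
wrist px [340.  51.] [ 106   58 4463] w [0.578 0.388] uv [ 0.101 -0.045]
wrist px [168. 144.] [  51   48 1900] w [0.472 0.377] uv [0.052 0.051]
wrist px [188. 189.] [  47   44 1614] w [0.471 0.349] uv [0.026 0.042]
```

View pics/w6.png

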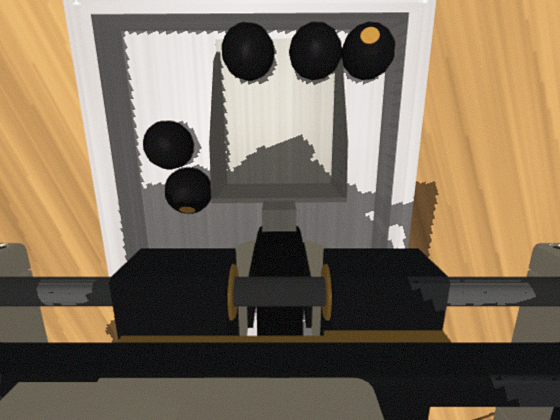

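Request:
send_rows --pt "0 0.0003 0.0008 0 0" --pt "0 0 0 0.002 0" --pt "0 0 0 0.006 0" --pt "0 0 0 0.01 0" --pt "0 0 0 0.01 0"

```text
time: 12.9
tool_pos: [0.5104, 0.3014, 0.0737]
tool_rot: [3.141, -0.0, 1.207]
contact_force: [0.5, 0.0, -2.5]
opening: 0.0218
grip_force: 54.9
```

Request:
send_rows --pt "0 0 0 0.01 0" --pt "0 0 0 0.004 0" --pt "0 0 0 0.001 0" --pt "0 0 0 0 0" --pt "0 0 0 0 0"

```text
time: 13.4
tool_pos: [0.5102, 0.3012, 0.0873]
tool_rot: [-3.141, 0.001, 1.207]
contact_force: [-0.4, -0.7, -2.2]
opening: 0.0219
grip_force: 54.9
```

```bash
python3 - <<'E'
from tilt import *
s=observe(); print(s["tool_pos"],s["contact_force"])
im,L,s=tilt("wrist","w7.png")
E
```

```text
[0.51015458 0.30116484 0.08733806] [-0.42597648 -0.66552188 -2.23153041]
wrist bowl x 0.035 z med -0.0174 n 2659
wrist bowl x 0.045 z med -0.0386 n 1135
wrist bowl x 0.055 z med -0.0387 n 1208
wrist bowl x 0.065 z med -0.0387 n 1252
wrist bowl x 0.075 z med -0.0387 n 1254
wrist bowl x 0.085 z med -0.0387 n 1359
wrist bowl x 0.095 z med -0.0226 n 2028
wrist bowl x 0.105 z med -0.0132 n 1987
wrist bowl x 0.115 z med -0.0160 n 1106
wrist bowl x 0.125 z med -0.0533 n 884
wrist bowl x 0.135 z med -0.0533 n 286
wrist handle x -0.022 z top 0.0330 n 673
```

View pics/w7.png

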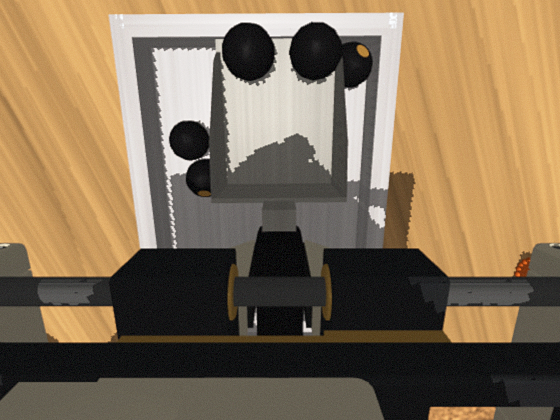

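Request:
send_rows --pt "0 0.0012 0.003 0 0" --pt "0 0.0021 0.0056 0 0" --pt "0 0.0025 0.0065 0 0" --pt "0 0.0021 0.0055 0 0" --pt "0 0.0012 0.003 0 0"

```text
time: 13.95
tool_pos: [0.5197, 0.3257, 0.0876]
tool_rot: [3.141, -0.0, 1.207]
contact_force: [-0.1, 0.2, -2.3]
opening: 0.0219
grip_force: 54.9
```

Request:
send_rows --pt "0 0.0006 0.0015 0 0" --pt "0 0 0 -0.003 0" --pt "0 0 0 -0.005 0" --pt "0 0 0 -0.003 0" --pt "0 0 0 0 0"

```text
time: 14.45
tool_pos: [0.5197, 0.326, 0.0759]
tool_rot: [-3.141, 0.001, 1.207]
contact_force: [0.2, 0.2, -1.7]
opening: 0.0219
grip_force: 54.9
```

```bash
python3 - <<'E'
from tilt import *
s=observe(); print(s["tool_pos"],s["contact_force"])
im,L,s=tilt("wrist","w8.png")
E
```

```text
[0.51965627 0.32600671 0.07592514] [ 0.15332827  0.20895332 -1.72934744]
wrist bowl x 0.035 z med -0.0177 n 2667
wrist bowl x 0.045 z med -0.0386 n 1138
wrist bowl x 0.055 z med -0.0387 n 1214
wrist bowl x 0.065 z med -0.0387 n 1243
wrist bowl x 0.075 z med -0.0388 n 1257
wrist bowl x 0.085 z med -0.0388 n 1347
wrist bowl x 0.095 z med -0.0219 n 2050
wrist bowl x 0.105 z med -0.0132 n 1970
wrist bowl x 0.115 z med -0.0160 n 1006
wrist bowl x 0.125 z med -0.0759 n 324
wrist bowl x 0.135 z med -0.0759 n 1063
wrist handle x -0.022 z top 0.0330 n 671
```

Request:
send_rows --pt "0 0 0 -0.002 0" --pt "0 0 0 -0.003 0" --pt "0 0 0 -0.003 0" --pt "0 0 0 -0.003 0" --pt "0 0 0 0 0" --grip_force 12

```text
time: 15.0
tool_pos: [0.5202, 0.3261, 0.0655]
tool_rot: [3.141, 0.0, 1.207]
contact_force: [-0.1, -1.7, 0.6]
opening: 0.022
grip_force: 12.0
```

```bash
python3 - <<'E'
from tilt import *
s=observe(); print(s["tool_pos"],s["contact_force"])
im,L,s=tilt("wrist","w8.png")
E
```

```text
[0.52016146 0.32614938 0.06545036] [-0.12489879 -1.73726337  0.6453034 ]
wrist bowl x 0.035 z med -0.0062 n 2744
wrist bowl x 0.045 z med -0.0341 n 1162
wrist bowl x 0.055 z med -0.0331 n 1254
wrist bowl x 0.065 z med -0.0322 n 1326
wrist bowl x 0.075 z med -0.0312 n 1414
wrist bowl x 0.085 z med -0.0302 n 1651
wrist bowl x 0.095 z med -0.0063 n 2307
wrist bowl x 0.105 z med -0.0035 n 2052
wrist bowl x 0.115 z med -0.0267 n 1249
wrist bowl x 0.125 z med -0.0643 n 12
wrist bowl x 0.135 z med -0.0654 n 1275
wrist handle x -0.022 z top 0.0315 n 709
```

Request:
send_rows --pt "0 0 0 -0.003 0" --pt "0 0 0 -0.004 0" --pt "0 0 0 -0.003 0" --pt "0 0 0 0 0" --pt "0 0 0 0 0" --grip_force 12

```text
time: 15.55
tool_pos: [0.52, 0.3268, 0.0552]
tool_rot: [-3.141, -0.0, 1.207]
contact_force: [0.8, 0.3, -1.4]
opening: 0.0219
grip_force: 12.0
```

```bash
python3 - <<'E'
from tilt import *
s=observe(); print(s["tool_pos"],s["contact_force"])
im,L,s=tilt("wrist","w8.png")
E
```

```text
[0.51997053 0.32679138 0.055213  ] [ 0.83701386  0.26156506 -1.36047103]
wrist bowl x 0.035 z med 0.0035 n 2483
wrist bowl x 0.045 z med -0.0049 n 1291
wrist bowl x 0.055 z med -0.0011 n 1780
wrist bowl x 0.065 z med -0.0091 n 1721
wrist bowl x 0.075 z med -0.0229 n 1553
wrist bowl x 0.085 z med -0.0207 n 1709
wrist bowl x 0.095 z med -0.0186 n 1801
wrist bowl x 0.105 z med -0.0165 n 2005
wrist bowl x 0.115 z med -0.0143 n 2180
wrist bowl x 0.125 z med -0.0129 n 893
wrist bowl x 0.135 z med -0.0552 n 373
wrist handle x -0.022 z top 0.0300 n 767
```

View pics/w8.png

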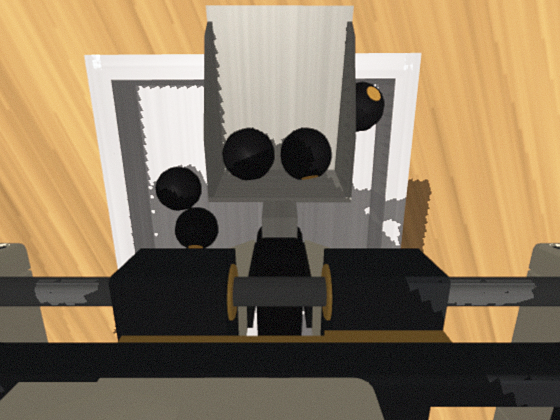

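Request:
send_rows --pt "0 0 0 0 0" --pt "0 0 0 0.003 0" --pt "0 0 0 0.01 0" --pt "0 0 0 0.02 0" --pt "0 0 0 0.03 0" --grip_force 58

```text
time: 16.1
tool_pos: [0.5193, 0.3261, 0.1187]
tool_rot: [-3.14, 0.002, 1.207]
contact_force: [-0.0, 0.1, -2.5]
opening: 0.0218
grip_force: 58.0
```

Request:
send_rows --pt "0 0 0 0.03 0" --pt "0 0 0 0.03 0" --pt "0 0 -0.01 0.02 -0.05" --pt "0 0 -0.02 0 -0.1" --pt "0 0 -0.03 0 -0.1"

```text
time: 16.6
tool_pos: [0.5203, 0.2671, 0.2006]
tool_rot: [3.14, -0.003, 0.955]
contact_force: [0.7, -0.3, -2.1]
opening: 0.0219
grip_force: 58.0
```

Request:
send_rows --pt "0 -0.005 -0.035 0 -0.1" --pt "0 -0.005 -0.035 0 -0.1" --pt "0 -0.005 -0.035 0 -0.1" --pt "0 -0.005 -0.035 0 -0.1" --pt "0 -0.005 -0.035 0 -0.1"

```text
time: 17.1
tool_pos: [0.4949, 0.0902, 0.1998]
tool_rot: [3.141, -0.001, 0.453]
contact_force: [0.4, -0.5, -2.7]
opening: 0.0215
grip_force: 58.0
```

Request:
send_rows --pt "0 -0.008 -0.035 0 -0.1" --pt "0 -0.008 -0.035 0 -0.1" --pt "0 -0.008 -0.035 0 -0.1" --pt "0 -0.008 -0.035 0 -0.035" --pt "0 -0.008 -0.035 0 0"

```text
time: 17.6
tool_pos: [0.4548, -0.0849, 0.1998]
tool_rot: [3.141, -0.002, 0.121]
contact_force: [0.1, 0.8, -2.2]
opening: 0.022
grip_force: 58.0
```

Request:
send_rows --pt "0 -0.008 -0.035 0 0" --pt "0 0 -0.035 0 0" --pt "0 0 -0.03 0 0" --pt "0 0 -0.025 0 0" --pt "0 0 -0.015 0 0"

```text
time: 18.1
tool_pos: [0.4471, -0.2255, 0.1996]
tool_rot: [3.14, -0.001, 0.12]
contact_force: [0.1, 0.7, -1.2]
opening: 0.0218
grip_force: 58.0
```

```bash
python3 - <<'E'
from tilt import *
s=observe(); print(s["tool_pos"],s["tool_rot"],s["contact_force"])
im,L,s=tilt("wrist","w9.png")
for n in ["wrist","scene","side"]:
    im,P=cloud(n,n+"9.png")
    for nm,x,y,z,c in DEF[3:6]: rect(sel(P,im,x,y,z,c),n+nm)
E
```

```text
[ 0.44712539 -0.22545553  0.19961749] [ 3.14025071e+00 -1.16182533e-03  1.20254033e-01] [ 0.10339101  0.74710354 -1.24480023]
wrist bowl x 0.035 z med 0.0054 n 2329
wrist bowl x 0.045 z med -0.0066 n 1336
wrist bowl x 0.055 z med -0.0010 n 1744
wrist bowl x 0.065 z med -0.0077 n 1779
wrist bowl x 0.075 z med -0.0229 n 1523
wrist bowl x 0.085 z med -0.0208 n 1646
wrist bowl x 0.095 z med -0.0187 n 1805
wrist bowl x 0.105 z med -0.0164 n 2000
wrist bowl x 0.115 z med -0.0143 n 2167
wrist bowl x 0.125 z med -0.0128 n 1092
wrist handle x -0.022 z top 0.0297 n 711
wristbin 1959 c [ 0.5562 -0.2506] size [0.119  0.0949] ang 7.6 z [0.055  0.0676 0.0712]
wristrow 2992 c [ 0.6149 -0.4055] size [0.1263 0.0626] ang 83.5 z [0.0544 0.0583 0.0652]
scenebin 427 c [ 0.5544 -0.2506] size [0.1314 0.0952] ang 7.3 z [0.0545 0.0613 0.0714]
scenerow 1601 c [ 0.646  -0.4416] size [0.1929 0.1317] ang 83.9 z [0.0544 0.0614 0.0708]
scenerail 1121 c [ 0.7228 -0.3963] size [0.3092 0.0209] ang 83.4 z [0.0305 0.0345 0.0372]
sidebin 385 c [ 0.5521 -0.2473] size [0.1269 0.0999] ang 6.5 z [0.0546 0.0608 0.0693]
siderow 189 c [ 0.6489 -0.439 ] size [0.1944 0.1213] ang 85.0 z [0.0554 0.0622 0.069 ]
siderail 46 c [ 0.7314 -0.2979] size [0.1125 0.0136] ang 82.0 z [0.0314 0.0335 0.0355]
```

Request:
send_rows --pt "0 0 -0.01 -0.01 0" --pt "0 0 -0.014 -0.015 0" --pt "0 0 -0.01 -0.015 0" --pt "0 0 -0.005 -0.008 0.009" --pt "0 0 0 0 0"

```text
time: 18.8
tool_pos: [0.4465, -0.2622, 0.1493]
tool_rot: [-3.14, 0.002, 0.131]
contact_force: [0.1, 0.4, -2.1]
opening: 0.0217
grip_force: 58.0
```

Request:
send_rows --pt "0 0 0 0 0" --pt "0 0 0 0 0" --pt "0 0 0 0 0" --grip_force 6

```text
time: 19.1
tool_pos: [0.4474, -0.2624, 0.1514]
tool_rot: [3.141, -0.001, 0.131]
contact_force: [-0.4, -0.1, -1.9]
opening: 0.0221
grip_force: 6.0
```

```bash
python3 - <<'E'
from tilt import *
s=observe(); print(s["tool_pos"],s["tool_rot"],s["contact_force"])
im,L,s=tilt("wrist","w10.png")
E
```

```text
[ 0.44742639 -0.26238276  0.15138857] [ 3.14070551e+00 -7.65080869e-04  1.31380639e-01] [-0.37264551 -0.13362644 -1.94640292]
wrist bowl x 0.035 z med -0.0263 n 1091
wrist bowl x 0.045 z med -0.0279 n 1443
wrist bowl x 0.055 z med -0.0564 n 1216
wrist bowl x 0.065 z med -0.0595 n 1054
wrist bowl x 0.075 z med -0.0621 n 986
wrist bowl x 0.085 z med -0.0649 n 1055
wrist bowl x 0.095 z med -0.0671 n 592
wrist bowl x 0.105 z med -0.1484 n 341
wrist bowl x 0.115 z med -0.1484 n 586
wrist bowl x 0.125 z med -0.1484 n 624
wrist bowl x 0.135 z med -0.1484 n 620
wrist handle x -0.022 z top 0.0372 n 445
```

Request:
send_rows --pt "0 0 0 0 0" --pt "0 0 0 0 0" --pt "0 0 0 0 0" --pt "0 0 0 0 0" --grip_force 3

```text
time: 19.55
tool_pos: [0.4473, -0.2627, 0.151]
tool_rot: [3.141, -0.0, 0.131]
contact_force: [0.3, 0.4, -0.6]
opening: 0.0224
grip_force: 3.0
```

```bash
python3 - <<'E'
from tilt import *
im,L,s=tilt("wrist","w10.png")
im,P=cloud("scene"); 
E
```

```text
wrist bowl x 0.035 z med -0.0776 n 876
wrist bowl x 0.045 z med -0.0843 n 809
wrist bowl x 0.055 z med -0.0911 n 795
wrist bowl x 0.065 z med -0.1474 n 692
wrist bowl x 0.075 z med -0.1479 n 516
wrist bowl x 0.085 z med -0.1480 n 570
wrist bowl x 0.095 z med -0.1479 n 535
wrist bowl x 0.105 z med -0.1479 n 587
wrist bowl x 0.115 z med -0.1480 n 591
wrist bowl x 0.125 z med -0.1479 n 632
wrist bowl x 0.135 z med -0.1324 n 988
wrist handle x -0.022 z top 0.0428 n 89
```

View pics/w10.png

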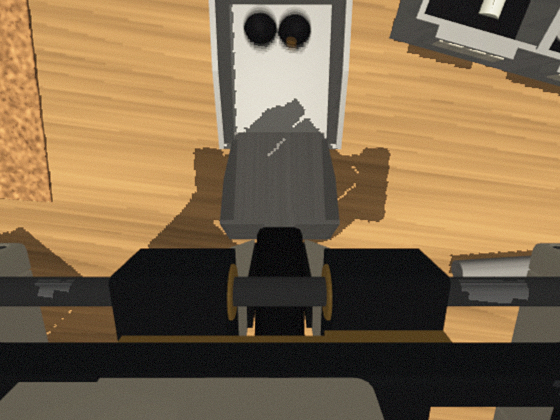

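Request:
send_rows --pt "0 0 0 0 0" --pt "0 0 0 0 0" --pt "0 0 0 0.02 0" --pt "0 0 0 0.04 0" --pt "0 0.005 0.03 0 -0.05" --grip_force 40

```text
time: 20.15
tool_pos: [0.4541, -0.2362, 0.2152]
tool_rot: [3.134, -0.007, 0.077]
contact_force: [0.8, -0.1, -1.2]
opening: 0.0216
grip_force: 40.0
```

Request:
send_rows --pt "0 0.006 0.045 0 -0.05" --pt "0 0.006 0.045 0 -0.05" --pt "0 0.006 0.045 0 -0.015" --pt "0 0.006 0.045 0 0" --pt "0 0.006 0.045 0 0"

```text
time: 20.65
tool_pos: [0.4819, -0.0058, 0.2107]
tool_rot: [3.141, 0.0, -0.035]
contact_force: [0.5, -0.9, -1.2]
opening: 0.0218
grip_force: 40.0
```

Request:
send_rows --pt "0 0.006 0.035 0 0" --pt "0 0 0.009 -0.02 0" --pt "0 0 0 -0.04 0" --pt "0 0 0 -0.01 0" --pt "0 0 0 0 0"

```text
time: 21.15
tool_pos: [0.4869, 0.0364, 0.1395]
tool_rot: [-3.142, 0.004, -0.034]
contact_force: [-0.1, -0.1, -1.0]
opening: 0.0217
grip_force: 40.0
```

```bash
python3 - <<'E'
from tilt import *
im,L,s=tilt("wrist"); print(s["tool_pos"],s["tool_rot"],s["opening"])
E
```

```text
wrist bowl x 0.035 z med -0.0778 n 872
wrist bowl x 0.045 z med -0.0845 n 823
wrist bowl x 0.055 z med -0.0914 n 780
wrist bowl x 0.065 z med -0.1360 n 714
wrist bowl x 0.075 z med -0.1365 n 585
wrist bowl x 0.085 z med -0.1365 n 599
wrist bowl x 0.095 z med -0.1364 n 606
wrist bowl x 0.105 z med -0.1365 n 646
wrist bowl x 0.115 z med -0.1365 n 627
wrist bowl x 0.125 z med -0.1365 n 670
wrist bowl x 0.135 z med -0.1364 n 700
wrist handle x -0.022 z top 0.0423 n 52
[0.48694792 0.036352   0.13947874] [-3.14156357  0.00429683 -0.03439932] 0.021677271883958616
```

Request:
send_rows --pt "0 0 0 -0.015 0" --pt "0 0 0 -0.015 0" --pt "0 0 0 -0.012 0" --pt "0 0 0 -0.012 0" --pt "0 0 0 -0.012 0" --grip_force 6

```text
time: 21.7
tool_pos: [0.4889, 0.0358, 0.0768]
tool_rot: [3.141, -0.002, -0.035]
contact_force: [-6.6, 1.0, 6.5]
opening: 0.0221
grip_force: 6.0
```

Request:
send_rows --pt "0 0 0 -0.012 0" --pt "0 0 0 -0.01 0" --pt "0 0 0 -0.006 0" --pt "0 0 0 -0.003 0" --pt "0 0 0 0 0"

```text
time: 22.2
tool_pos: [0.4888, 0.0362, 0.0441]
tool_rot: [3.141, -0.001, -0.034]
contact_force: [-1.5, -0.8, 0.5]
opening: 0.022
grip_force: 8.4
```

```bash
python3 - <<'E'
from tilt import *
im,L,s=tilt("wrist"); print(s["tool_pos"],s["contact_force"])
E
```

```text
wrist bowl x 0.035 z med -0.0384 n 1091
wrist bowl x 0.045 z med -0.0386 n 1129
wrist bowl x 0.055 z med -0.0387 n 1221
wrist bowl x 0.065 z med -0.0388 n 1229
wrist bowl x 0.075 z med -0.0390 n 1254
wrist bowl x 0.085 z med -0.0395 n 1332
wrist bowl x 0.095 z med -0.0411 n 1353
wrist bowl x 0.105 z med -0.0411 n 1442
wrist bowl x 0.115 z med -0.0411 n 1500
wrist bowl x 0.125 z med -0.0411 n 1566
wrist bowl x 0.135 z med -0.0411 n 994
wrist handle x -0.022 z top 0.0337 n 569
[0.48884419 0.03618014 0.04410932] [-1.54657047 -0.81973712  0.4631544 ]
```

Request:
send_rows --pt "0.45 0 0 0.001 0" --pt "0.45 0 0 0 0" --pt "0.45 0 0 0 0" --pt "0.45 0 0 0 0" --pt "0.45 0 0 0 0" --grip_force 55

```text
time: 22.75
tool_pos: [0.4882, 0.0364, 0.0448]
tool_rot: [3.141, -0.0, -0.034]
contact_force: [0.3, -0.4, 0.2]
opening: 0.0415
grip_force: 0.0
```

Request:
send_rows --pt "0.45 -0.01 0 0 0" --pt "0.45 -0.015 0 0 0" --pt "0.45 -0.005 0 0 0" --pt "0.45 0 0 0 0"

```text
time: 23.15
tool_pos: [0.4572, 0.0365, 0.0448]
tool_rot: [3.142, 0.001, -0.034]
contact_force: [-0.4, 0.9, -0.5]
opening: 0.0415
grip_force: 0.0
```

```bash
python3 - <<'E'
from tilt import *
im,L,s=tilt("wrist","w11.png"); print(s["tool_pos"],s["contact_force"],s["opening"])
# handle lateral: pts of steel/handle near z
m=(L[...,0]>-.05)&(L[...,0]<-.0)&(abs(L[...,1])<.03)&(L[...,2]>.025)&(L[...,2]<.045)
rect(L[m],"handle local"); m=(L[...,0]>.0)&(L[...,0]<.14)&(abs(L[...,1])<.05)&(L[...,2]>-.03)&(L[...,2]<.01); rect(L[m],"bowl local")
E
```

```text
wrist bowl x 0.035 z med -0.0106 n 2457
wrist bowl x 0.045 z med -0.0398 n 1124
wrist bowl x 0.055 z med -0.0397 n 1164
wrist bowl x 0.065 z med -0.0398 n 1216
wrist bowl x 0.075 z med -0.0398 n 1248
wrist bowl x 0.085 z med -0.0398 n 1332
wrist bowl x 0.095 z med -0.0398 n 1432
wrist bowl x 0.105 z med -0.0398 n 1453
wrist bowl x 0.115 z med -0.0399 n 1438
wrist bowl x 0.125 z med -0.0418 n 1562
wrist bowl x 0.135 z med -0.0418 n 994
wrist handle x -0.022 z top 0.0316 n 673
[0.45721654 0.03647869 0.04478988] [-0.36342073  0.9309612  -0.51062498] 0.04151462499681854
handle local 1463 c [-0.0135 -0.0014] size [0.0457 0.0263] ang 89.8 z [0.0277 0.0311 0.0437]
bowl local 5265 c [ 0.0531 -0.0007] size [0.1057 0.0708] ang 0.1 z [-0.0291 -0.0108  0.0086]
```

Request:
send_rows --pt "0.3 0 0 -0.001 0" --pt "0 0 0 0 0" --pt "0 0 0 0 0" --pt "0 0 0 0 0" --pt "0 0 0 0 0" --grip_force 55

```text
time: 23.7
tool_pos: [0.4583, 0.0364, 0.0437]
tool_rot: [3.142, -0.0, -0.034]
contact_force: [0.2, 0.2, -1.8]
opening: 0.0216
grip_force: 55.0
```

Request:
send_rows --pt "0 0 0 0 0" --pt "0 0 0 0 0" --pt "0 0 0 0.03 0" --pt "0 0 0 0.04 0" --pt "0 0 0 0.04 0"

```text
time: 24.2
tool_pos: [0.4572, 0.0365, 0.1545]
tool_rot: [3.142, 0.002, -0.034]
contact_force: [0.8, 0.1, -2.4]
opening: 0.0214
grip_force: 55.0
```

Request:
send_rows --pt "0 -0.004 0.01 0 0.138" --pt "0 -0.004 0.018 0 0.138" --pt "0 -0.004 0.018 0 0.138" --pt "0 -0.004 0.018 0 0.138" --pt "0 -0.004 0.018 0 0.138"

```text
time: 24.7
tool_pos: [0.4375, 0.119, 0.1535]
tool_rot: [-3.141, 0.001, 0.661]
contact_force: [0.6, 0.8, -1.9]
opening: 0.0217
grip_force: 55.0
```

Request:
send_rows --pt "0 -0.005 0.018 0 0.138" --pt "0 -0.005 0.018 0 0.138" --pt "0 -0.005 0.018 0 0.138" --pt "0 -0.005 0.018 0 0.137" --pt "0 0 0.005 0 0"

```text
time: 25.2
tool_pos: [0.4171, 0.1965, 0.1535]
tool_rot: [-3.141, 0.0, 1.21]
contact_force: [0.1, -0.0, -1.3]
opening: 0.0222
grip_force: 55.0
```

```bash
python3 - <<'E'
from kn import *
import tilt
s=observe();t=s["tool_pos"];print(t,s["tool_rot"],"tcp u,v",(t[:2]-T0)@U,(t[:2]-T0)@V,s["grip_force"])
kn("side");kn("wrist"); tilt.tilt()
E
```

```text
[0.41711428 0.19653918 0.15350668] [-3.14063001e+00  4.69442723e-04  1.21016854e+00] tcp u,v -0.13574246268389248 0.03742352520632687 54.979963302612305
side px [208. 313.] [ 12  15 131] w [0.591 0.382] uv [ 0.1   -0.058]
side px [270. 334.] [ 24  27 384] w [0.471 0.365] uv [0.041 0.047]
wrist px [274.   9.] [ 32  24 526] w [0.471 0.345] uv [0.022 0.04 ]
wrist bowl x 0.035 z med -0.0156 n 2607
wrist bowl x 0.045 z med -0.0387 n 1134
wrist bowl x 0.055 z med -0.0387 n 1208
wrist bowl x 0.065 z med -0.0387 n 1242
wrist bowl x 0.075 z med -0.0387 n 1252
wrist bowl x 0.085 z med -0.0388 n 1352
wrist bowl x 0.095 z med -0.0388 n 1444
wrist bowl x 0.105 z med -0.0388 n 1468
wrist bowl x 0.115 z med -0.0388 n 931
wrist handle x -0.022 z top 0.0328 n 677
```

Request:
send_rows --pt "0 0 0 -0.035 0" --pt "0 0 0 -0.035 0" --pt "0 0 0 -0.022 0" --pt "0 0 0 -0.012 0" --pt "0 0 0 -0.0046 0"

```text
time: 25.85
tool_pos: [0.4172, 0.194, 0.0443]
tool_rot: [-3.139, 0.003, 1.204]
contact_force: [-13.7, -12.1, 43.3]
opening: 0.0217
grip_force: 55.0
```

Request:
send_rows --pt "0 0 0 0 0" --pt "0 0 0 0 0"

```text
time: 26.05
tool_pos: [0.4188, 0.195, 0.0456]
tool_rot: [3.141, -0.001, 1.205]
contact_force: [-0.3, 0.1, -1.9]
opening: 0.0214
grip_force: 55.0
```

```bash
python3 - <<'E'
from tilt import *
im,L,s=tilt("wrist"); print(s["tool_pos"],s["contact_force"])
E
```

```text
wrist bowl x 0.035 z med -0.0156 n 2618
wrist bowl x 0.045 z med -0.0385 n 1133
wrist bowl x 0.055 z med -0.0385 n 1184
wrist bowl x 0.065 z med -0.0385 n 1274
wrist bowl x 0.075 z med -0.0385 n 1255
wrist bowl x 0.085 z med -0.0385 n 1351
wrist bowl x 0.095 z med -0.0384 n 1444
wrist bowl x 0.105 z med -0.0384 n 1474
wrist bowl x 0.115 z med -0.0389 n 1430
wrist bowl x 0.125 z med -0.0415 n 1562
wrist bowl x 0.135 z med -0.0417 n 837
wrist handle x -0.022 z top 0.0328 n 691
[0.41878152 0.19497901 0.04559158] [-0.32195631  0.12763552 -1.8967161 ]
```

Request:
send_rows --pt "0 0.002 0.0052 -0.0005 0" --pt "0 0.0036 0.0093 -0.0003 0" --pt "0 0.0036 0.0093 0 0" --pt "0 0.0036 0.0093 0 0" --pt "0 0.0036 0.0093 0 0"

```text
time: 26.6
tool_pos: [0.4348, 0.2387, 0.0446]
tool_rot: [3.141, 0.0, 1.208]
contact_force: [-1.7, -3.3, 4.2]
opening: 0.0217
grip_force: 55.0
```

Request:
send_rows --pt "0 0.0036 0.0093 0 0" --pt "0 0.0036 0.0093 0 0" --pt "0 0.0036 0.0093 0 0" --pt "0 0.0036 0.0093 0 0" --pt "0 0.0022 0.0056 0 0"

```text
time: 27.1
tool_pos: [0.4515, 0.2815, 0.0446]
tool_rot: [3.141, -0.0, 1.207]
contact_force: [-2.3, -6.0, 7.7]
opening: 0.0216
grip_force: 55.0
```

```bash
python3 - <<'E'
from kn import *
s=observe();t=s["tool_pos"];print(t,s["contact_force"],"tcp u,v",(t[:2]-T0)@U,(t[:2]-T0)@V)
kn("wrist","w12.png"); kn("side")
E
```

```text
[0.4514636  0.28154488 0.04456402] [-2.31505011 -5.9607595   7.71045511] tcp u,v -0.04407605024242703 0.03565899921277381
wrist px [231.  16.] [  54   36 1289] w [0.473 0.406] uv [0.079 0.06 ]
wrist px [289.  17.] [  52   39 1678] w [0.5   0.395] uv [0.079 0.03 ]
side px [288. 310.] [ 27  27 309] w [0.472 0.303] uv [-0.017  0.024]
side px [208. 313.] [ 12  15 129] w [0.591 0.382] uv [ 0.099 -0.059]
side px [247. 346.] [ 27  25 363] w [0.492 0.405] uv [0.086 0.042]
```

Request:
send_rows --pt "0 -0.001 0.005 0.0004 0" --pt "0 0.0008 0.0061 0 0" --pt "0 0.002 0.0052 0 0" --pt "0 0.002 0.0052 0 0" --pt "0 0.002 0.0052 0 0"

```text
time: 27.7
tool_pos: [0.4568, 0.3074, 0.0447]
tool_rot: [-3.141, 0.001, 1.207]
contact_force: [-1.7, -2.4, 2.3]
opening: 0.0218
grip_force: 55.0
```

Request:
send_rows --pt "0 0.0018 0.0046 0 0" --pt "0 0.0014 0.0036 0 0" --pt "0 0.0007 0.0017 0 0" --pt "0 0 0 0 0"

```text
time: 28.1
tool_pos: [0.461, 0.3177, 0.0446]
tool_rot: [3.141, -0.001, 1.207]
contact_force: [0.1, 0.6, -1.3]
opening: 0.0216
grip_force: 55.0
```

```bash
python3 - <<'E'
from kn import *
import tilt
s=observe();t=s["tool_pos"];print(t,s["contact_force"],"tcp u,v",(t[:2]-T0)@U,(t[:2]-T0)@V)
kn("wrist","w13.png"); tilt.tilt()
E
```

```text
[0.46098786 0.31771994 0.04458757] [ 0.05078283  0.55216558 -1.34413874] tcp u,v -0.006883482341248644 0.03966641423044512
wrist px [238.  47.] [  53   59 2118] w [0.48  0.426] uv [0.101 0.061]
wrist px [302.  47.] [  52   59 2374] w [0.511 0.415] uv [0.102 0.027]
wrist px [466.  48.] [  61   58 2550] w [0.592 0.383] uv [ 0.101 -0.059]
wrist bowl x 0.035 z med -0.0154 n 2607
wrist bowl x 0.045 z med -0.0385 n 1138
wrist bowl x 0.055 z med -0.0385 n 1176
wrist bowl x 0.065 z med -0.0385 n 1284
wrist bowl x 0.075 z med -0.0385 n 1252
wrist bowl x 0.085 z med -0.0385 n 1352
wrist bowl x 0.095 z med -0.0375 n 1966
wrist bowl x 0.105 z med -0.0134 n 2073
wrist bowl x 0.115 z med -0.0148 n 1421
wrist bowl x 0.125 z med -0.0143 n 2110
wrist handle x -0.022 z top 0.0328 n 678
```

Request:
send_rows --pt "0 0.0007 0.0018 0 0" --pt "0 0 0 0.002 0" --pt "0 0 0 0.006 0" --pt "0 0 0 0.01 0" --pt "0 0 0 0.01 0"

```text
time: 28.7
tool_pos: [0.4617, 0.3191, 0.0738]
tool_rot: [3.141, -0.0, 1.207]
contact_force: [0.2, 0.1, -1.6]
opening: 0.022
grip_force: 55.0
```

Request:
send_rows --pt "0 0 0 0.01 0" --pt "0 0 0 0.004 0" --pt "0 0 0 0.001 0" --pt "0 0 0 0 0" --pt "0 0 0 0 0"

```text
time: 29.2
tool_pos: [0.4612, 0.3189, 0.0873]
tool_rot: [-3.141, 0.001, 1.207]
contact_force: [-0.6, -0.9, -1.6]
opening: 0.0211
grip_force: 55.0
```

```bash
cat >> tilt.py <<'E'
def balls(n="wrist",save=None):
    im,L,s=tilt(n,save)
    m=(im.max(-1)<60)&(L[...,0]>.04)&(L[...,0]<.16)&(abs(L[...,1])<.13)&(L[...,2]>-.12)
    k,l,st,ce=cv2.connectedComponentsWithStats(cv2.morphologyEx(m.astype(np.uint8),cv2.MORPH_OPEN,np.ones((5,5))))
    for i in range(1,k):
        if st[i,4]>150:
            q=L[l==i]; print("ball?",np.round(ce[i]),st[i,2:5],"local mid",np.round((np.percentile(q,3,0)+np.percentile(q,97,0))/2,3),"ztop",round(np.percentile(q[:,2],98),4))
    print(np.round(s["tool_pos"],4),np.round(s["contact_force"],1))
E
python3 - <<'E'
from tilt import *
balls("wrist","w14.png")
E
```

```text
wrist bowl x 0.035 z med -0.0156 n 2618
wrist bowl x 0.045 z med -0.0386 n 1137
wrist bowl x 0.055 z med -0.0386 n 1214
wrist bowl x 0.065 z med -0.0386 n 1248
wrist bowl x 0.075 z med -0.0386 n 1254
wrist bowl x 0.085 z med -0.0386 n 1360
wrist bowl x 0.095 z med -0.0228 n 2035
wrist bowl x 0.105 z med -0.0133 n 2007
wrist bowl x 0.115 z med -0.0153 n 1093
wrist bowl x 0.125 z med -0.0534 n 808
wrist bowl x 0.135 z med -0.0534 n 371
wrist handle x -0.022 z top 0.0328 n 679
ball? [238.  51.] [  52   58 2045] local mid [ 0.105  0.02  -0.017] ztop -0.0105
ball? [302.  50.] [  51   57 2322] local mid [ 0.105 -0.012 -0.016] ztop -0.0104
ball? [429.  64.] [  47   46 1514] local mid [ 0.106 -0.097 -0.063] ztop -0.0553
[0.4612 0.3189 0.0873] [-0.6 -0.9 -1.6]
```

Request:
send_rows --pt "0 0.0012 0.003 0 0" --pt "0 0.0021 0.0056 0 0" --pt "0 0.0025 0.0065 0 0" --pt "0 0.0021 0.0055 0 0" --pt "0 0.0012 0.003 0 0"

```text
time: 29.75
tool_pos: [0.4709, 0.3434, 0.0877]
tool_rot: [3.141, -0.0, 1.207]
contact_force: [0.2, 0.4, -2.7]
opening: 0.0214
grip_force: 55.0
```

Request:
send_rows --pt "0 0.0006 0.0015 0 0" --pt "0 0 0 -0.003 0" --pt "0 0 0 -0.005 0" --pt "0 0 0 -0.003 0" --pt "0 0 0 0 0"

```text
time: 30.25
tool_pos: [0.4708, 0.3437, 0.076]
tool_rot: [-3.141, 0.001, 1.207]
contact_force: [0.2, -0.1, -1.9]
opening: 0.0213
grip_force: 55.0
```

Request:
send_rows --pt "0 0 0 -0.002 0" --pt "0 0 0 -0.003 0" --pt "0 0 0 -0.003 0" --pt "0 0 0 -0.003 0" --pt "0 0 0 -0.003 0" --grip_force 12

```text
time: 30.75
tool_pos: [0.4713, 0.3439, 0.0627]
tool_rot: [3.141, 0.0, 1.207]
contact_force: [-1.1, -3.9, 3.3]
opening: 0.0221
grip_force: 12.0
```

Request:
send_rows --pt "0 0 0 -0.004 0" --pt "0 0 0 -0.003 0" --pt "0 0 0 0 0" --pt "0 0 0 0 0" --pt "0 0 0 0 0"

```text
time: 31.25
tool_pos: [0.4712, 0.3446, 0.0555]
tool_rot: [-3.141, -0.0, 1.207]
contact_force: [-0.3, -0.9, -2.5]
opening: 0.022
grip_force: 12.0
```

```bash
python3 - <<'E'
from tilt import *
balls("wrist","w15.png")
E
```

```text
wrist bowl x 0.035 z med 0.0043 n 2396
wrist bowl x 0.045 z med -0.0055 n 1334
wrist bowl x 0.055 z med -0.0011 n 1772
wrist bowl x 0.065 z med -0.0085 n 1730
wrist bowl x 0.075 z med -0.0230 n 1540
wrist bowl x 0.085 z med -0.0208 n 1705
wrist bowl x 0.095 z med -0.0187 n 1789
wrist bowl x 0.105 z med -0.0166 n 2014
wrist bowl x 0.115 z med -0.0144 n 2176
wrist bowl x 0.125 z med -0.0130 n 997
wrist bowl x 0.135 z med -0.0554 n 295
wrist handle x -0.022 z top 0.0298 n 768
ball? [447. 106.] [  54   50 1877] local mid [ 0.079 -0.096 -0.031] ztop -0.0233
ball? [247. 154.] [  52   51 2008] local mid [ 0.054  0.016 -0.005] ztop 0.0008
ball? [303. 153.] [  52   51 2083] local mid [ 0.055 -0.013 -0.005] ztop 0.0009
[0.4712 0.3446 0.0555] [-0.3 -0.9 -2.5]
```

Request:
send_rows --pt "0 0 0 0 0" --pt "0 0 0 0.003 0" --pt "0 0 0 0.01 0" --pt "0 0 0 0.02 0" --pt "0 0 0 0.03 0" --grip_force 58

```text
time: 31.8
tool_pos: [0.4704, 0.3437, 0.1188]
tool_rot: [-3.14, 0.002, 1.207]
contact_force: [0.1, 0.7, -2.4]
opening: 0.0216
grip_force: 58.0
```

Request:
send_rows --pt "0 0 0 0.03 0" --pt "0 0 0 0.03 0" --pt "0 0 -0.01 0.02 -0.05" --pt "0 0 -0.02 0 -0.1" --pt "0 0 -0.03 0 -0.1"

```text
time: 32.3
tool_pos: [0.4715, 0.2846, 0.2006]
tool_rot: [3.14, -0.003, 0.955]
contact_force: [0.5, -1.1, -2.5]
opening: 0.022
grip_force: 58.0
```

Request:
send_rows --pt "0 0 -0.035 0 -0.1" --pt "0 0 -0.035 0 -0.1" --pt "0 0 -0.035 0 -0.1" --pt "0 0 -0.035 0 -0.1" --pt "0 0 -0.035 0 -0.1"

```text
time: 32.8
tool_pos: [0.4711, 0.1078, 0.1998]
tool_rot: [3.141, -0.001, 0.453]
contact_force: [0.3, -0.6, -1.6]
opening: 0.0218
grip_force: 58.0
```

Request:
send_rows --pt "0 -0.005 -0.035 0 -0.1" --pt "0 -0.005 -0.035 0 -0.1" --pt "0 -0.005 -0.035 0 -0.1" --pt "0 -0.005 -0.035 0 -0.028" --pt "0 -0.005 -0.035 0 0"

```text
time: 33.3
tool_pos: [0.446, -0.0673, 0.1998]
tool_rot: [3.141, -0.002, 0.128]
contact_force: [0.1, -0.1, -2.2]
opening: 0.0214
grip_force: 58.0
```

Request:
send_rows --pt "0 -0.005 -0.035 0 0" --pt "0 -0.004 -0.035 0 0" --pt "0 0 -0.03 0 0" --pt "0 0 -0.025 0 0" --pt "0 0 -0.015 0 0"

```text
time: 33.8
tool_pos: [0.4372, -0.2078, 0.1996]
tool_rot: [3.14, -0.001, 0.127]
contact_force: [0.5, 0.1, -2.7]
opening: 0.0218
grip_force: 58.0
```

```bash
python3 - <<'E'
from tilt import *
balls("wrist","w16.png"); print(observe()["tool_rot"])
for n in ["wrist","scene"]:
    im,P=cloud(n,n+"16.png")
    for nm,x,y,z,c in DEF[3:4]: rect(sel(P,im,x,y,z,c),n+nm)
E
```

```text
wrist bowl x 0.035 z med 0.0062 n 2216
wrist bowl x 0.045 z med -0.0073 n 1408
wrist bowl x 0.055 z med -0.0011 n 1729
wrist bowl x 0.065 z med -0.0069 n 1792
wrist bowl x 0.075 z med -0.0231 n 1520
wrist bowl x 0.085 z med -0.0210 n 1638
wrist bowl x 0.095 z med -0.0188 n 1808
wrist bowl x 0.105 z med -0.0167 n 1994
wrist bowl x 0.115 z med -0.0145 n 2166
wrist bowl x 0.125 z med -0.0129 n 1186
wrist handle x -0.022 z top 0.0296 n 707
ball? [282. 153.] [ 105   53 4200] local mid [ 0.055 -0.002 -0.006] ztop 0.0009
[ 0.4372 -0.2078  0.1996] [ 0.5  0.1 -2.7]
[ 3.13918658e+00 -1.01239895e-03  1.26855887e-01]
wristbin 1670 c [ 0.5492 -0.2544] size [0.1221 0.0953] ang 10.3 z [0.0547 0.0631 0.0712]
scenebin 442 c [ 0.5541 -0.2506] size [0.1315 0.0951] ang 7.5 z [0.0544 0.0611 0.0711]
```

Bin unchanged. I'll move over it and tip.

Request:
send_rows --pt "0 0 -0.015 -0.01 0" --pt "0 0 -0.02 -0.015 0" --pt "0 0 -0.014 -0.015 0" --pt "0 0 -0.007 -0.008 0" --pt "0 0 0 0 0"

```text
time: 34.45
tool_pos: [0.4367, -0.2616, 0.1494]
tool_rot: [-3.14, 0.002, 0.128]
contact_force: [-0.2, 0.7, -0.7]
opening: 0.0217
grip_force: 58.0
```

Request:
send_rows --pt "0 0 0 0 0" --pt "0 0 0 0 0" --pt "0 0 0 0 0" --pt "0 0 0 0 0" --grip_force 6

```text
time: 34.85
tool_pos: [0.4374, -0.2616, 0.1512]
tool_rot: [3.141, -0.001, 0.129]
contact_force: [-0.5, 1.1, -2.6]
opening: 0.0223
grip_force: 6.0
```

Request:
send_rows --pt "0 0 0 0 0" --pt "0 0 0 0 0" --pt "0 0 0 0 0" --pt "0 0 0 0 0" --grip_force 4

```text
time: 35.25
tool_pos: [0.4373, -0.2619, 0.1508]
tool_rot: [3.141, -0.0, 0.129]
contact_force: [-0.0, 0.3, -1.5]
opening: 0.0218
grip_force: 4.0
```

```bash
python3 - <<'E'
from tilt import *
balls("wrist","w17.png")
im,P=cloud("wrist"); Q=np.nan_to_num(P,nan=-9)
m=(im.max(-1)<60)&(Q[...,0]>.5)&(Q[...,2]<.06)&(Q[...,2]>.004)&(abs(Q[...,1]+.25)<.05)
q=Q[m]; 
k,l,st,ce=cv2.connectedComponentsWithStats(m.astype(np.uint8))
for i in range(1,k):
    if st[i,4]>100: print(st[i],np.round(np.median(Q[l==i],0),3))
E
```

```text
wrist bowl x 0.035 z med -0.0642 n 927
wrist bowl x 0.045 z med -0.0690 n 928
wrist bowl x 0.055 z med -0.0740 n 923
wrist bowl x 0.065 z med -0.0789 n 844
wrist bowl x 0.075 z med -0.0833 n 717
wrist bowl x 0.085 z med -0.1477 n 574
wrist bowl x 0.095 z med -0.1478 n 538
wrist bowl x 0.105 z med -0.1478 n 583
wrist bowl x 0.115 z med -0.1478 n 600
wrist bowl x 0.125 z med -0.1290 n 951
wrist bowl x 0.135 z med -0.1222 n 736
wrist handle x -0.022 z top 0.0403 n 271
[ 0.4373 -0.2619  0.1508] [-0.   0.3 -1.5]
[ 245    0   72   61 2932] [ 0.576 -0.244  0.027]
```

Request:
send_rows --pt "0 0 0 0 0" --pt "0 0 0 0 0" --pt "0 0 0 0.02 0" --pt "0 0 0 0.04 0" --pt "0 0.005 0.03 0 -0.05" --grip_force 40

```text
time: 35.85
tool_pos: [0.4444, -0.2356, 0.2153]
tool_rot: [3.134, -0.007, 0.075]
contact_force: [0.8, 0.3, -0.7]
opening: 0.0217
grip_force: 40.0
```

Request:
send_rows --pt "0 0.008 0.045 0 -0.05" --pt "0 0.008 0.045 0 -0.05" --pt "0 0.008 0.045 0 -0.013" --pt "0 0.008 0.045 0 0" --pt "0 0.008 0.045 0 0"

```text
time: 36.35
tool_pos: [0.4823, -0.0051, 0.2109]
tool_rot: [3.141, -0.0, -0.034]
contact_force: [0.8, -0.7, -2.4]
opening: 0.0221
grip_force: 40.0
```

Request:
send_rows --pt "0 0.008 0.035 0 0" --pt "0 0 0.008 -0.03 0" --pt "0 0 0 -0.04 0" --pt "0 0 0 -0.03 0" --pt "0 0 0 -0.013 0"

```text
time: 36.85
tool_pos: [0.4884, 0.0365, 0.095]
tool_rot: [-3.141, 0.005, -0.034]
contact_force: [0.7, 0.4, -1.1]
opening: 0.0218
grip_force: 40.0
```

```bash
python3 - <<'E'
from tilt import *
tilt(); s=observe(); print(s["tool_pos"],s["tool_rot"],s["contact_force"])
from kn import *
kn("side")
E
```

```text
wrist bowl x 0.035 z med -0.0644 n 932
wrist bowl x 0.045 z med -0.0693 n 923
wrist bowl x 0.055 z med -0.0742 n 916
wrist bowl x 0.065 z med -0.0792 n 846
wrist bowl x 0.075 z med -0.0840 n 834
wrist bowl x 0.085 z med -0.0920 n 871
wrist bowl x 0.095 z med -0.0920 n 848
wrist bowl x 0.105 z med -0.0920 n 895
wrist bowl x 0.115 z med -0.0920 n 910
wrist bowl x 0.125 z med -0.0919 n 969
wrist bowl x 0.135 z med -0.0920 n 981
wrist handle x -0.022 z top 0.0405 n 225
[0.48801879 0.03641957 0.09413369] [-3.14139843  0.00625859 -0.03390673] [-1.05509369  0.13767759 -3.34650401]
side px [208. 313.] [ 12  15 138] w [0.591 0.382] uv [ 0.099 -0.059]
```

Request:
send_rows --pt "0 -0.002 0 -0.008 0" --pt "0 -0.007 0 -0.008 0" --pt "0 -0.007 0 -0.008 0" --pt "0 -0.007 0 -0.008 0" --pt "0 -0.006 0 -0.008 0" --grip_force 8

```text
time: 37.45
tool_pos: [0.4608, 0.0362, 0.0574]
tool_rot: [3.142, -0.001, -0.034]
contact_force: [0.0, 0.2, 0.1]
opening: 0.0221
grip_force: 8.0
```

Request:
send_rows --pt "0 -0.004 0 -0.006 0" --pt "0 -0.002 0 -0.003 0" --pt "0 0 0 -0.002 0" --pt "0 0 0 0 0" --pt "0 0 0 0 0"

```text
time: 37.95
tool_pos: [0.4556, 0.036, 0.0468]
tool_rot: [3.141, -0.0, -0.034]
contact_force: [0.1, 0.3, -1.7]
opening: 0.022
grip_force: 8.0
```

```bash
python3 - <<'E'
from tilt import *
tilt(); s=observe(); print(s["tool_pos"],s["tool_rot"],s["contact_force"])
E
```

```text
wrist bowl x 0.035 z med -0.0273 n 2540
wrist bowl x 0.045 z med -0.0406 n 1116
wrist bowl x 0.055 z med -0.0406 n 1141
wrist bowl x 0.065 z med -0.0407 n 1220
wrist bowl x 0.075 z med -0.0409 n 1238
wrist bowl x 0.085 z med -0.0410 n 1334
wrist bowl x 0.095 z med -0.0411 n 1360
wrist bowl x 0.105 z med -0.0412 n 1439
wrist bowl x 0.115 z med -0.0431 n 1403
wrist bowl x 0.125 z med -0.0437 n 1525
wrist bowl x 0.135 z med -0.0438 n 1080
wrist handle x -0.022 z top 0.0315 n 680
[0.4555698  0.03602617 0.0468026 ] [ 3.14140920e+00 -4.49504234e-04 -3.42909620e-02] [ 0.15855589  0.64188409 -1.05258519]
```

Request:
send_rows --pt "0 0 0 -0.0015 0" --pt "0 0 0 0 0"

```text
time: 38.2
tool_pos: [0.4555, 0.0361, 0.0453]
tool_rot: [3.141, -0.001, -0.034]
contact_force: [0.4, 0.1, 0.1]
opening: 0.0218
grip_force: 8.0
```

Request:
send_rows --pt "0 0 0 0 0" --pt "0 0 0 0 0" --pt "0 0 0 0.03 0" --pt "0 0 0 0.04 0" --pt "0 0 0 0.04 0" --grip_force 55

```text
time: 38.7
tool_pos: [0.4545, 0.0362, 0.1562]
tool_rot: [-3.142, 0.002, -0.034]
contact_force: [1.6, 0.1, -1.8]
opening: 0.0219
grip_force: 55.0
```

Request:
send_rows --pt "0 0.005 0.01 0 0.138" --pt "0 0.005 0.02 0 0.138" --pt "0 0.005 0.02 0 0.138" --pt "0 0.005 0.02 0 0.138" --pt "0 0.005 0.02 0 0.138"

```text
time: 39.2
tool_pos: [0.4801, 0.1269, 0.1551]
tool_rot: [-3.141, 0.0, 0.661]
contact_force: [1.2, -0.5, -1.3]
opening: 0.0217
grip_force: 55.0
```

Request:
send_rows --pt "0 0.005 0.02 0 0.138" --pt "0 0.005 0.02 0 0.138" --pt "0 0.005 0.02 0 0.138" --pt "0 0.005 0.02 0 0.137" --pt "0 0.004 0.011 0 0"

```text
time: 39.7
tool_pos: [0.5041, 0.2184, 0.155]
tool_rot: [-3.141, 0.0, 1.209]
contact_force: [0.0, 0.1, -1.1]
opening: 0.0216
grip_force: 55.0
```

Request:
send_rows --pt "0 0 0 0 0" --pt "0 0 0 0 0"

```text
time: 39.9
tool_pos: [0.5039, 0.2166, 0.155]
tool_rot: [-3.141, 0.001, 1.205]
contact_force: [1.2, -0.0, -1.0]
opening: 0.0216
grip_force: 55.0
```

```bash
python3 - <<'E'
from kn import *
import tilt
s=observe();t=s["tool_pos"];print(t,s["tool_rot"],"tcp u,v",(t[:2]-T0)@U,(t[:2]-T0)@V,s["grip_force"])
kn("wrist"); tilt.tilt()
E
```

```text
[0.50392742 0.2165927  0.15496058] [-3.14122754e+00  9.22877094e-04  1.20452220e+00] tcp u,v -0.08603882240782568 -0.03652384367092851 54.99940752983093
wrist bowl x 0.035 z med -0.0348 n 2257
wrist bowl x 0.045 z med -0.0403 n 1113
wrist bowl x 0.055 z med -0.0403 n 1208
wrist bowl x 0.065 z med -0.0403 n 1226
wrist bowl x 0.075 z med -0.0404 n 1247
wrist bowl x 0.085 z med -0.0405 n 1334
wrist bowl x 0.095 z med -0.0405 n 1407
wrist bowl x 0.105 z med -0.0405 n 1446
wrist bowl x 0.115 z med -0.0407 n 419
wrist bowl x 0.135 z med -0.1510 n 298
wrist handle x -0.022 z top 0.0315 n 735
```

Request:
send_rows --pt "0 0 0 -0.035 0" --pt "0 0 0 -0.03 0" --pt "0 0 0 -0.02 0" --pt "0 0 0 -0.012 0" --pt "0 0 0 -0.006 0"

```text
time: 40.5
tool_pos: [0.5039, 0.2165, 0.0515]
tool_rot: [-3.141, 0.001, 1.205]
contact_force: [0.2, 0.5, -1.4]
opening: 0.0216
grip_force: 55.0
```

Request:
send_rows --pt "0 0 0 -0.003 0" --pt "0 0 0 -0.001 0" --pt "0 0 0 0 0"

```text
time: 40.8
tool_pos: [0.5047, 0.2172, 0.049]
tool_rot: [3.14, -0.001, 1.207]
contact_force: [0.0, 0.7, -1.5]
opening: 0.0219
grip_force: 55.0
```

```bash
python3 - <<'E'
from tilt import *
balls()
E
```

```text
wrist bowl x 0.035 z med -0.0348 n 2241
wrist bowl x 0.045 z med -0.0402 n 1119
wrist bowl x 0.055 z med -0.0402 n 1216
wrist bowl x 0.065 z med -0.0403 n 1222
wrist bowl x 0.075 z med -0.0403 n 1250
wrist bowl x 0.085 z med -0.0403 n 1333
wrist bowl x 0.095 z med -0.0403 n 1377
wrist bowl x 0.105 z med -0.0404 n 1458
wrist bowl x 0.115 z med -0.0445 n 1336
wrist bowl x 0.125 z med -0.0450 n 1510
wrist bowl x 0.135 z med -0.0450 n 971
wrist handle x -0.022 z top 0.0314 n 736
[0.5047 0.2172 0.049 ] [ 0.   0.7 -1.5]
```

Request:
send_rows --pt "0 0 0 -0.0013 0" --pt "0 0.002 0.0052 -0.0009 0" --pt "0 0.0036 0.0093 0 0" --pt "0 0.0036 0.0093 0 0" --pt "0 0.0036 0.0093 0 0"

```text
time: 41.35
tool_pos: [0.5175, 0.2513, 0.0462]
tool_rot: [3.141, -0.0, 1.207]
contact_force: [-1.0, -2.2, 1.3]
opening: 0.022
grip_force: 55.0
```

Request:
send_rows --pt "0 0.0036 0.0093 0 0" --pt "0 0.0029 0.0075 0 0" --pt "0 0.0018 0.0047 0 0" --pt "0 0.0018 0.0047 0 0" --pt "0 0 0 0 0"

```text
time: 41.85
tool_pos: [0.5275, 0.2772, 0.0461]
tool_rot: [3.141, -0.001, 1.207]
contact_force: [0.1, 2.0, 1.9]
opening: 0.0212
grip_force: 55.0
```

```bash
python3 - <<'E'
from kn import *
from tilt import *
balls("wrist","w18.png")
t=observe()["tool_pos"];print("tcp u,v",(t[:2]-T0)@U,(t[:2]-T0)@V);kn("wrist")
E
```

```text
wrist bowl x 0.035 z med -0.0339 n 2260
wrist bowl x 0.045 z med -0.0400 n 1118
wrist bowl x 0.055 z med -0.0401 n 1216
wrist bowl x 0.065 z med -0.0400 n 1225
wrist bowl x 0.075 z med -0.0401 n 1253
wrist bowl x 0.085 z med -0.0401 n 1336
wrist bowl x 0.095 z med -0.0401 n 1396
wrist bowl x 0.105 z med -0.0401 n 1500
wrist bowl x 0.115 z med -0.0403 n 1831
wrist bowl x 0.125 z med -0.0417 n 1595
wrist bowl x 0.135 z med -0.0421 n 644
wrist handle x -0.022 z top 0.0314 n 745
ball? [322.  22.] [  53   49 2050] local mid [ 0.118 -0.022 -0.02 ] ztop -0.0137
[0.5275 0.2772 0.0461] [0.1 2.  1.9]
tcp u,v -0.021139265531412182 -0.03687146967300944
wrist px [322.  22.] [  54   48 2104] w [0.591 0.382] uv [ 0.099 -0.059]
```

Request:
send_rows --pt "0 0.001 0.0028 0 0" --pt "0 0.0014 0.0037 0 0" --pt "0 0.0014 0.0037 0 0" --pt "0 0.0014 0.0037 0 0" --pt "0 0.0014 0.0037 0 0"

```text
time: 42.45
tool_pos: [0.5339, 0.2942, 0.0461]
tool_rot: [3.141, 0.0, 1.207]
contact_force: [-0.6, -4.0, 3.1]
opening: 0.0215
grip_force: 55.0
```

Request:
send_rows --pt "0 0.0011 0.0028 0 0" --pt "0 0 0 0 0"

```text
time: 42.65
tool_pos: [0.5352, 0.2975, 0.0461]
tool_rot: [3.141, -0.001, 1.207]
contact_force: [-0.2, 0.3, 2.1]
opening: 0.0215
grip_force: 55.0
```

```bash
python3 - <<'E'
from kn import *
from tilt import *
balls("wrist","w18.png")
t=observe()["tool_pos"];print("tcp u,v",(t[:2]-T0)@U,(t[:2]-T0)@V);kn("wrist")
E
```

```text
wrist bowl x 0.035 z med -0.0340 n 2262
wrist bowl x 0.045 z med -0.0400 n 1123
wrist bowl x 0.055 z med -0.0400 n 1213
wrist bowl x 0.065 z med -0.0401 n 1225
wrist bowl x 0.075 z med -0.0401 n 1249
wrist bowl x 0.085 z med -0.0400 n 1409
wrist bowl x 0.095 z med -0.0396 n 1623
wrist bowl x 0.105 z med -0.0397 n 1573
wrist bowl x 0.115 z med -0.0171 n 2911
wrist bowl x 0.125 z med -0.0121 n 1306
wrist handle x -0.022 z top 0.0313 n 746
ball? [320.  60.] [  52   57 2016] local mid [ 0.1   -0.022 -0.018] ztop -0.0119
[0.5352 0.2975 0.0461] [-0.2  0.3  2.1]
tcp u,v 0.0006781540103196087 -0.036801266329993976
wrist px [320.  61.] [  52   57 2086] w [0.592 0.385] uv [ 0.103 -0.059]
```

Request:
send_rows --pt "0 0 0 0 0" --pt "0 0 0 0.002 0" --pt "0 0 0 0.006 0" --pt "0 0 0 0.01 0" --pt "0 0 0 0.01 0"

```text
time: 43.25
tool_pos: [0.5347, 0.2967, 0.0747]
tool_rot: [-3.141, 0.0, 1.207]
contact_force: [0.7, 0.0, -1.9]
opening: 0.022
grip_force: 55.0
```

Request:
send_rows --pt "0 0 0 0.01 0" --pt "0 0 0 0.004 0" --pt "0 0 0 0.002 0" --pt "0 0 0 0 0" --pt "0 0 0 0 0"

```text
time: 43.75
tool_pos: [0.5345, 0.2967, 0.0897]
tool_rot: [-3.141, 0.001, 1.207]
contact_force: [-0.2, 0.8, -2.5]
opening: 0.0215
grip_force: 55.0
```

```bash
python3 - <<'E'
from tilt import *
balls("wrist","w19.png")
E
```

```text
wrist bowl x 0.035 z med -0.0353 n 2254
wrist bowl x 0.045 z med -0.0402 n 1117
wrist bowl x 0.055 z med -0.0403 n 1206
wrist bowl x 0.065 z med -0.0404 n 1226
wrist bowl x 0.075 z med -0.0404 n 1246
wrist bowl x 0.085 z med -0.0404 n 1405
wrist bowl x 0.095 z med -0.0401 n 1623
wrist bowl x 0.105 z med -0.0401 n 1562
wrist bowl x 0.115 z med -0.0547 n 883
wrist bowl x 0.125 z med -0.0557 n 981
wrist bowl x 0.135 z med -0.0897 n 394
wrist handle x -0.022 z top 0.0314 n 738
ball? [319.  61.] [  51   56 1937] local mid [ 0.099 -0.022 -0.019] ztop -0.0123
[0.5345 0.2967 0.0897] [-0.2  0.8 -2.5]
```

Request:
send_rows --pt "0 0.0012 0.003 0 0" --pt "0 0.0021 0.0056 0 0" --pt "0 0.0025 0.0065 0 0" --pt "0 0.0021 0.0055 0 0" --pt "0 0.0012 0.003 0 0"

```text
time: 44.3
tool_pos: [0.5441, 0.3212, 0.0899]
tool_rot: [3.141, -0.0, 1.207]
contact_force: [-0.7, 0.2, -2.0]
opening: 0.0219
grip_force: 55.0
```

Request:
send_rows --pt "0 0.0006 0.0015 0 0" --pt "0 0 0 -0.003 0" --pt "0 0 0 -0.005 0" --pt "0 0 0 -0.004 0" --pt "0 0 0 0 0"

```text
time: 44.8
tool_pos: [0.544, 0.3215, 0.077]
tool_rot: [-3.14, 0.001, 1.207]
contact_force: [-0.6, 0.1, -1.7]
opening: 0.0219
grip_force: 55.0
```

Request:
send_rows --pt "0 0 0 -0.002 0" --pt "0 0 0 -0.003 0" --pt "0 0 0 -0.003 0" --pt "0 0 0 -0.003 0" --pt "0 0 0 -0.003 0" --grip_force 12

```text
time: 45.3
tool_pos: [0.5446, 0.3216, 0.064]
tool_rot: [3.141, 0.0, 1.207]
contact_force: [-1.5, -3.6, 3.4]
opening: 0.022
grip_force: 12.0
```

Request:
send_rows --pt "0 0 0 -0.004 0" --pt "0 0 0 -0.003 0" --pt "0 0 0 0 0" --pt "0 0 0 0 0" --pt "0 0 0 0 0"

```text
time: 45.8
tool_pos: [0.5444, 0.3224, 0.0566]
tool_rot: [-3.141, -0.0, 1.207]
contact_force: [0.4, -1.3, -2.5]
opening: 0.0219
grip_force: 12.0
```

```bash
python3 - <<'E'
from tilt import *
balls("wrist","w20.png")
E
```

```text
wrist bowl x 0.035 z med -0.0028 n 2470
wrist bowl x 0.045 z med -0.0275 n 1342
wrist bowl x 0.055 z med -0.0092 n 1538
wrist bowl x 0.065 z med -0.0252 n 1515
wrist bowl x 0.075 z med -0.0234 n 1532
wrist bowl x 0.085 z med -0.0211 n 1718
wrist bowl x 0.095 z med -0.0188 n 1786
wrist bowl x 0.105 z med -0.0165 n 2002
wrist bowl x 0.115 z med -0.0142 n 2193
wrist bowl x 0.125 z med -0.0129 n 422
wrist bowl x 0.135 z med -0.0567 n 734
wrist handle x -0.022 z top 0.0282 n 826
ball? [305. 157.] [  50   50 1964] local mid [ 0.052 -0.014 -0.006] ztop -0.0004
[0.5444 0.3224 0.0566] [ 0.4 -1.3 -2.5]
```

Request:
send_rows --pt "0 0 0 0 0" --pt "0 0 0 0.003 0" --pt "0 0 0 0.01 0" --pt "0 0 0 0.02 0" --pt "0 0 0 0.03 0" --grip_force 58

```text
time: 46.35
tool_pos: [0.5437, 0.3216, 0.1199]
tool_rot: [-3.14, 0.002, 1.207]
contact_force: [0.2, -0.6, -1.1]
opening: 0.0219
grip_force: 58.0
```

Request:
send_rows --pt "0 0 0 0.03 0" --pt "0 0 0 0.03 0" --pt "0 0 -0.01 0.02 -0.05" --pt "0 -0.003 -0.02 0 -0.1" --pt "0 -0.006 -0.03 0 -0.1"

```text
time: 46.85
tool_pos: [0.5359, 0.2625, 0.2019]
tool_rot: [3.14, -0.003, 0.954]
contact_force: [0.2, -0.5, -2.7]
opening: 0.0216
grip_force: 58.0
```

Request:
send_rows --pt "0 -0.008 -0.035 0 -0.1" --pt "0 -0.008 -0.035 0 -0.1" --pt "0 -0.008 -0.035 0 -0.1" --pt "0 -0.008 -0.035 0 -0.1" --pt "0 -0.008 -0.035 0 -0.1"

```text
time: 47.35
tool_pos: [0.4952, 0.0857, 0.2012]
tool_rot: [3.141, -0.002, 0.453]
contact_force: [0.1, -0.6, -2.4]
opening: 0.0216
grip_force: 58.0
```

Request:
send_rows --pt "0 -0.008 -0.035 0 -0.1" --pt "0 -0.008 -0.035 0 -0.1" --pt "0 -0.008 -0.035 0 -0.1" --pt "0 -0.008 -0.035 0 -0.028" --pt "0 -0.008 -0.035 0 0"

```text
time: 47.85
tool_pos: [0.4552, -0.0894, 0.2012]
tool_rot: [3.141, -0.002, 0.128]
contact_force: [0.6, 0.1, -2.4]
opening: 0.0216
grip_force: 58.0
```

Request:
send_rows --pt "0 -0.008 -0.035 0 0" --pt "0 -0.007 -0.035 0 0" --pt "0 0 -0.03 0 0" --pt "0 0 -0.025 0 0" --pt "0 0 -0.015 0 0"

```text
time: 48.35
tool_pos: [0.4405, -0.23, 0.201]
tool_rot: [3.14, -0.001, 0.127]
contact_force: [0.1, -0.4, -1.6]
opening: 0.0218
grip_force: 58.0
```

```bash
python3 - <<'E'
from tilt import *
balls("wrist","w21.png"); print(observe()["tool_rot"])
for n in ["wrist","scene"]:
    im,P=cloud(n,n+"21.png")
    for nm,x,y,z,c in DEF[3:4]: rect(sel(P,im,x,y,z,c),n+nm)
E
```

```text
wrist bowl x 0.035 z med -0.0008 n 2462
wrist bowl x 0.045 z med -0.0211 n 1285
wrist bowl x 0.055 z med -0.0053 n 1523
wrist bowl x 0.065 z med -0.0251 n 1539
wrist bowl x 0.075 z med -0.0235 n 1517
wrist bowl x 0.085 z med -0.0212 n 1647
wrist bowl x 0.095 z med -0.0189 n 1798
wrist bowl x 0.105 z med -0.0166 n 1992
wrist bowl x 0.115 z med -0.0143 n 2168
wrist bowl x 0.125 z med -0.0129 n 616
wrist handle x -0.022 z top 0.0279 n 779
ball? [295. 157.] [  51   51 2009] local mid [ 0.053 -0.009 -0.007] ztop -0.0003
[ 0.4405 -0.23    0.201 ] [ 0.1 -0.4 -1.6]
[ 3.13910341e+00 -1.14414567e-03  1.26731333e-01]
wristbin 1346 c [ 0.5553 -0.2507] size [0.1155 0.0953] ang 7.3 z [0.0543 0.0653 0.0712]
scenebin 441 c [ 0.5544 -0.2508] size [0.1323 0.095 ] ang 7.8 z [0.0544 0.0616 0.0711]
```

Request:
send_rows --pt "0 0 -0.008 -0.01 0" --pt "0 0 -0.012 -0.015 0" --pt "0 0 -0.009 -0.015 0" --pt "0 0 -0.004 -0.008 0" --pt "0 0 0 0 0"

```text
time: 49.0
tool_pos: [0.44, -0.2604, 0.1506]
tool_rot: [-3.139, 0.002, 0.129]
contact_force: [0.2, -0.0, -2.4]
opening: 0.0213
grip_force: 58.0
```

Request:
send_rows --pt "0 0 0 0 0" --pt "0 0 0 0 0" --pt "0 0 0 0 0" --pt "0 0 0 0 0" --grip_force 6

```text
time: 49.4
tool_pos: [0.4407, -0.261, 0.1525]
tool_rot: [3.141, -0.001, 0.129]
contact_force: [-0.7, -0.3, -2.0]
opening: 0.0215
grip_force: 6.0
```

Request:
send_rows --pt "0 0 0 0 0" --pt "0 0 0 0 0" --pt "0 0 0 0 0" --pt "0 0 0 0 0" --grip_force 4

```text
time: 49.8
tool_pos: [0.4405, -0.2611, 0.1521]
tool_rot: [3.141, -0.0, 0.129]
contact_force: [-0.5, 0.3, -1.6]
opening: 0.0218
grip_force: 4.0
```

```bash
python3 - <<'E'
from tilt import *
balls("wrist","w22.png")
E
```

```text
wrist bowl x 0.035 z med -0.0753 n 857
wrist bowl x 0.045 z med -0.0817 n 862
wrist bowl x 0.055 z med -0.0881 n 806
wrist bowl x 0.065 z med -0.1479 n 715
wrist bowl x 0.075 z med -0.1486 n 595
wrist bowl x 0.085 z med -0.0865 n 737
wrist bowl x 0.095 z med -0.0904 n 610
wrist bowl x 0.105 z med -0.1490 n 451
wrist bowl x 0.115 z med -0.1489 n 709
wrist bowl x 0.125 z med -0.1258 n 850
wrist bowl x 0.135 z med -0.1240 n 636
wrist handle x -0.022 z top 0.0409 n 238
ball? [295.  99.] [  35   37 1025] local mid [ 0.086 -0.013 -0.087] ztop -0.0817
[ 0.4405 -0.2611  0.1521] [-0.5  0.3 -1.6]
```

Request:
send_rows --pt "0 0 0 0 0" --pt "0 0 0 0 0" --pt "0 0 0 0 0" --pt "0 0 0 0.02 0" --pt "0 0 0 0.04 0" --grip_force 40

```text
time: 50.35
tool_pos: [0.439, -0.2599, 0.21]
tool_rot: [-3.136, 0.005, 0.129]
contact_force: [-0.0, -1.0, -1.2]
opening: 0.0216
grip_force: 40.0
```

Request:
send_rows --pt "0 0 0 0.02 0" --pt "0 -0.02 0 0 0" --pt "0 -0.01 0 0 0" --pt "0 0 0 0 0"

```text
time: 50.75
tool_pos: [0.4094, -0.2608, 0.2318]
tool_rot: [-3.141, 0.001, 0.128]
contact_force: [0.2, 0.1, -1.8]
opening: 0.0217
grip_force: 40.0
```

```bash
python3 - <<'E'
from tilt import *
balls("wrist","w23.png")
im,P=cloud("wrist"); im2,P2=cloud("side","side23.png"); im3,_=cloud("scene","scene23.png")
a=np.hstack([im[:300,130:430],cv2.resize(im2[130:200,320:400],(320,280)).repeat(1,0)[:300] if False else cv2.copyMakeBorder(cv2.resize(im3[190:270,110:190],(300,300)),0,0,0,0,cv2.BORDER_CONSTANT)])
cv2.imwrite("pics/m23.png",a[...,::-1])
E
```

```text
wrist bowl x 0.035 z med -0.0756 n 874
wrist bowl x 0.045 z med -0.0819 n 844
wrist bowl x 0.055 z med -0.0882 n 802
wrist bowl x 0.065 z med -0.0928 n 340
wrist handle x -0.022 z top 0.0409 n 231
[ 0.4094 -0.2608  0.2318] [ 0.2  0.1 -1.8]
```

View pics/m23.png

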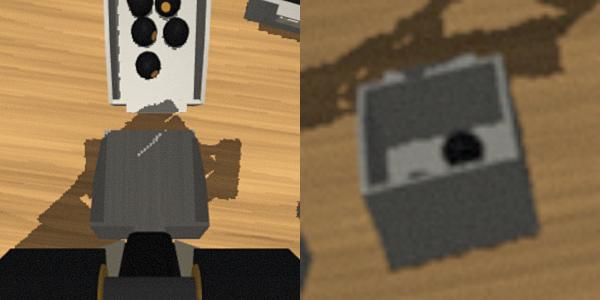

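All five knobs are in the bin: the wrist crop shows them at (140–175, 5–65). Next I'll put the scoop back on the mat.

Request:
send_rows --pt "0 0.012 0.03 0 -0.05" --pt "0 0.012 0.045 0 -0.05" --pt "0 0.012 0.045 0 -0.05" --pt "0 0.012 0.045 0 -0.013" --pt "0 0.012 0.045 0 0"

```text
time: 51.45
tool_pos: [0.4711, -0.0491, 0.2318]
tool_rot: [-3.142, 0.0, -0.035]
contact_force: [0.7, -0.7, -2.3]
opening: 0.0217
grip_force: 40.0
```

Request:
send_rows --pt "0 0.012 0.045 0 0" --pt "0 0.012 0.034 0 0" --pt "0 0 0.008 -0.02 0" --pt "0 0 0 -0.04 0" --pt "0 0 0 -0.04 0"

```text
time: 51.95
tool_pos: [0.4953, 0.0369, 0.1311]
tool_rot: [3.141, -0.002, -0.032]
contact_force: [-0.2, 0.3, -1.6]
opening: 0.0217
grip_force: 40.0
```

Request:
send_rows --pt "0 0 0 -0.02 0" --pt "0 0 0 -0.006 0" --pt "0 0 0 0 0"

```text
time: 52.25
tool_pos: [0.4945, 0.0361, 0.1054]
tool_rot: [-3.142, 0.002, -0.034]
contact_force: [0.6, 0.1, -1.8]
opening: 0.0213
grip_force: 40.0
```

```bash
python3 - <<'E'
from tilt import *
tilt(); s=observe(); print(s["tool_pos"],s["tool_rot"],s["contact_force"])
E
```

```text
wrist bowl x 0.035 z med -0.0754 n 864
wrist bowl x 0.045 z med -0.0818 n 867
wrist bowl x 0.055 z med -0.0881 n 807
wrist bowl x 0.065 z med -0.1012 n 730
wrist bowl x 0.075 z med -0.1024 n 779
wrist bowl x 0.085 z med -0.1024 n 736
wrist bowl x 0.095 z med -0.1025 n 795
wrist bowl x 0.105 z med -0.1024 n 805
wrist bowl x 0.115 z med -0.1024 n 852
wrist bowl x 0.125 z med -0.1024 n 860
wrist bowl x 0.135 z med -0.1024 n 910
wrist handle x -0.022 z top 0.0409 n 205
[0.49520941 0.03597182 0.1064606 ] [ 3.14150198e+00 -6.10512975e-04 -3.41150101e-02] [ 0.30957222 -0.30906128 -0.73602514]
```

Request:
send_rows --pt "0 -0.002 0 -0.009 0" --pt "0 -0.008 0 -0.009 0" --pt "0 -0.008 0 -0.009 0" --pt "0 -0.008 0 -0.009 0" --pt "0 -0.007 0 -0.009 0" --grip_force 8

```text
time: 52.8
tool_pos: [0.4615, 0.036, 0.0617]
tool_rot: [-3.142, -0.002, -0.034]
contact_force: [-1.9, 1.3, 1.5]
opening: 0.0219
grip_force: 8.0
```

Request:
send_rows --pt "0 -0.005 0 -0.007 0" --pt "0 -0.003 0 -0.004 0" --pt "0 -0.001 0 -0.003 0" --pt "0 0 0 -0.001 0" --pt "0 0 0 0 0"

```text
time: 53.3
tool_pos: [0.4525, 0.0359, 0.0463]
tool_rot: [3.141, 0.0, -0.034]
contact_force: [-3.2, 0.3, 3.3]
opening: 0.0219
grip_force: 8.0
```

```bash
python3 - <<'E'
from tilt import *
tilt(); s=observe(); print(s["tool_pos"],s["tool_rot"],s["contact_force"])
E
```

```text
wrist bowl x 0.035 z med -0.0413 n 1080
wrist bowl x 0.045 z med -0.0414 n 1114
wrist bowl x 0.055 z med -0.0413 n 1134
wrist bowl x 0.065 z med -0.0413 n 1213
wrist bowl x 0.075 z med -0.0413 n 1236
wrist bowl x 0.085 z med -0.0413 n 1327
wrist bowl x 0.095 z med -0.0412 n 1371
wrist bowl x 0.105 z med -0.0414 n 1385
wrist bowl x 0.115 z med -0.0433 n 1465
wrist bowl x 0.125 z med -0.0433 n 1532
wrist bowl x 0.135 z med -0.0433 n 1060
wrist handle x -0.022 z top 0.0300 n 732
[0.45252157 0.03585833 0.0463158 ] [ 3.14144798e+00  2.45811126e-04 -3.43078927e-02] [-2.53576545 -0.27281974  3.99742512]
```

Request:
send_rows --pt "1 0 0 0 0" --pt "1 0 0 0 0" --pt "1 0 0 0 0" --pt "1 0 0 0 0" --pt "1 0 0 0 0"

```text
time: 53.85
tool_pos: [0.4526, 0.0359, 0.046]
tool_rot: [3.141, -0.0, -0.034]
contact_force: [-0.1, 0.5, 0.7]
opening: 0.0573
grip_force: 0.0
```

Request:
send_rows --pt "1 0 0 0 0" --pt "1 0 0 0.02 0" --pt "1 0 0 0.05 0" --pt "1 0 0 0.05 0" --pt "1 0 -0.04 0.05 0"

```text
time: 54.35
tool_pos: [0.4528, 0.0063, 0.2079]
tool_rot: [-3.141, -0.002, -0.031]
contact_force: [2.3, -0.6, 0.6]
opening: 0.0912
grip_force: 0.0
```

Request:
send_rows --pt "1 0 -0.05 0.05 0" --pt "1 0 -0.05 0 0" --pt "1 0 -0.05 0 0" --pt "1 0 -0.05 0 0" --pt "1 0 -0.05 0 0"

```text
time: 54.85
tool_pos: [0.4521, -0.2326, 0.2406]
tool_rot: [3.141, -0.001, -0.034]
contact_force: [0.3, 0.9, 0.2]
opening: 0.0916
grip_force: 0.0
```

Request:
send_rows --pt "1 0 -0.05 0 0" --pt "1 0 -0.03 0 0" --pt "1 0 0 0 0" --pt "1 0 0 0 0"

```text
time: 55.25
tool_pos: [0.4521, -0.3107, 0.2399]
tool_rot: [-3.14, 0.001, -0.036]
contact_force: [0.1, 0.1, -0.8]
opening: 0.0918
grip_force: 0.0
```

```bash
python3 - <<'E'
from fit import *
s=observe(); print(s["tool_pos"],s["tool_rot"],s["opening"])
for n in ["wrist","scene","side"]:
    im,P=cloud(n,n+"30.png"); np.savez("d_"+n,im=im,P=P)
    for nm,x,y,z,c in DEF[1:]: rect(sel(P,im,x,y,z,c),n+" "+nm)
E
```

```text
[ 0.45213769 -0.31068632  0.23988139] [-3.14046663e+00  8.12419033e-04 -3.55988061e-02] 0.09179108174915626
wrist scoopall 1084 c [ 0.5122 -0.0011] size [0.0071 0.0748] ang 87.8 z [0.0125 0.0247 0.0422]
wrist bin 3357 c [ 0.5528 -0.2506] size [0.1289 0.0956] ang 7.4 z [0.055  0.0643 0.0711]
wrist row 3413 c [ 0.6013 -0.4378] size [0.1934 0.0535] ang 88.0 z [0.0545 0.0583 0.066 ]
wrist mat 6268 c [ 0.5195 -0.0231] size [0.0947 0.2619] ang 74.5 z [0.0016 0.0028 0.0045]
scene handle 132 c [0.4203 0.0346] size [0.02   0.0982] ang 88.7 z [0.0715 0.0755 0.0776]
scene scoopall 403 c [0.4492 0.0362] size [0.0671 0.1551] ang 85.9 z [0.0141 0.0438 0.077 ]
scene bin 439 c [ 0.5546 -0.2512] size [0.1325 0.0946] ang 8.3 z [0.0543 0.061  0.0709]
scene row 1597 c [ 0.6464 -0.4418] size [0.1933 0.1317] ang 83.3 z [0.0544 0.0614 0.0713]
scene rail 1114 c [ 0.723  -0.3957] size [0.3078 0.0212] ang 83.5 z [0.0306 0.0344 0.037 ]
scene mat 1242 c [0.5295 0.0267] size [0.2386 0.1195] ang 3.6 z [0.0016 0.0029 0.0052]
side handle 367 c [0.4166 0.0397] size [0.023  0.0991] ang 88.6 z [0.0682 0.0741 0.0763]
side scoopall 1241 c [0.4566 0.0374] size [0.0764 0.1798] ang 87.6 z [0.0134 0.0552 0.0757]
side bin 396 c [ 0.5528 -0.2465] size [0.1267 0.1002] ang 6.1 z [0.0546 0.0608 0.0693]
side row 267 c [ 0.6454 -0.4388] size [0.1938 0.1265] ang 83.6 z [0.0549 0.0607 0.0688]
side rail 33 c [ 0.7324 -0.2953] size [0.1058 0.0132] ang 84.7 z [0.0311 0.0334 0.0354]
side mat 992 c [0.5265 0.0302] size [0.2404 0.1177] ang 2.4 z [0.0016 0.0024 0.0043]
```

Request:
send_rows --pt "1 0.008 0.01 0 0.145" --pt "1 0.008 0.01 0 0.145" --pt "1 0.008 0.01 0 0.145" --pt "1 0.008 0.01 0 0.145" --pt "0.4 0.008 0.01 0 0.145"

```text
time: 55.9
tool_pos: [0.493, -0.2588, 0.2408]
tool_rot: [3.141, -0.0, 0.699]
contact_force: [0.7, 0.7, 0.7]
opening: 0.0875
grip_force: 0.0
```

Request:
send_rows --pt "0.4 0.003 0.003 0 0.145" --pt "0.4 0 0 0 0.145" --pt "0.4 0 0 0 0.145" --pt "0.4 0 0 0 0.145" --pt "0.4 0 0 0 0.145"

```text
time: 56.4
tool_pos: [0.4957, -0.2561, 0.2408]
tool_rot: [3.141, 0.0, 1.424]
contact_force: [-0.3, -0.7, -0.4]
opening: 0.0483
grip_force: 0.0
```

Request:
send_rows --pt "0.4 0 0 0 0.145" --pt "0.4 0 0 -0.04 0.141" --pt "0.4 0 0 -0.04 0" --pt "0.4 0 0 0 0" --pt "0.4 0 0 0 0"

```text
time: 56.9
tool_pos: [0.4958, -0.2569, 0.1613]
tool_rot: [-3.142, -0.0, 1.703]
contact_force: [-0.0, 0.5, 0.4]
opening: 0.0367
grip_force: 0.0
```

```bash
python3 - <<'E'
from fit import *
s=observe(); print(s["tool_pos"],s["tool_rot"],s["opening"])
for n in ["scene","side"]:
    im,P=cloud(n,n+"31.png")
    for nm,x,y,z,c in DEF[3:4]: rect(sel(P,im,x,y,z,c),n+" "+nm)
E
```

```text
[ 0.49584646 -0.25687001  0.16127483] [-3.14151618e+00 -2.40585569e-04  1.70267266e+00] 0.03665802899156291
scene bin 430 c [ 0.5551 -0.2505] size [0.1316 0.095 ] ang 7.6 z [0.0544 0.061  0.0711]
side bin 397 c [ 0.5525 -0.2475] size [0.1267 0.0989] ang 7.5 z [0.0543 0.0604 0.0693]
```

Request:
send_rows --pt "0.4 0 -0.001 -0.04 0" --pt "0.4 0 0 -0.04 0" --pt "0.4 0 0 -0.025 0" --pt "0.4 0 0 -0.015 0" --pt "0.4 0 0 -0.008 0" --grip_force 20

```text
time: 57.5
tool_pos: [0.4962, -0.259, 0.0329]
tool_rot: [3.14, 0.001, 1.702]
contact_force: [0.7, 0.0, 0.8]
opening: 0.0369
grip_force: 0.0
```

Request:
send_rows --pt "0 0 0 0 0" --pt "0 0 0 0 0" --pt "0 0 0 0 0" --pt "0 0 0 0 0" --pt "0 0 0 0 0"

```text
time: 58.0
tool_pos: [0.4961, -0.2591, 0.0337]
tool_rot: [3.14, 0.001, 1.702]
contact_force: [-1.1, 0.3, 7.1]
opening: 0.0118
grip_force: 20.0
```

Request:
send_rows --pt "0 0 0 0 0" --pt "0 0 0 0 0"

```text
time: 58.2
tool_pos: [0.4961, -0.2591, 0.0336]
tool_rot: [3.14, 0.001, 1.702]
contact_force: [-1.7, 1.0, 6.9]
opening: 0.0119
grip_force: 20.0
```

Request:
send_rows --pt "0 0.003 0 0.0005 -0.02" --pt "0 0.008 -0.001 0 -0.025" --pt "0 0.009 -0.002 0 -0.025" --pt "0 0.009 -0.002 0 -0.025" --pt "0 0.009 -0.002 0 -0.025"

```text
time: 58.7
tool_pos: [0.5329, -0.2653, 0.0336]
tool_rot: [-3.14, -0.001, 1.581]
contact_force: [-6.9, 1.6, 7.4]
opening: 0.0115
grip_force: 20.0
```

Request:
send_rows --pt "0 0.009 -0.002 0 -0.025" --pt "0 0.009 -0.002 0 -0.025" --pt "0 0.009 -0.002 0 -0.025" --pt "0 0.009 -0.002 0 -0.025" --pt "0 0.008 -0.002 0 -0.025"

```text
time: 59.2
tool_pos: [0.5771, -0.2753, 0.0337]
tool_rot: [-3.14, -0.0, 1.456]
contact_force: [-4.4, 2.9, 7.0]
opening: 0.0119
grip_force: 20.0
```

```bash
cat > slot.py <<'E'
from fit import *
a=np.radians(-6.5);SU=np.array([np.cos(a),np.sin(a)]);SV=np.array([-SU[1],SU[0]]);S0=np.array([.6661,-.2994])
def rep(n):
    im,P=cloud(n); P=np.nan_to_num(P,nan=-9); q=P[...,:2]-S0; x=q@SU; y=q@SV
    L=np.stack([x,y,P[...,2]],-1); z=P[...,2]
    for nm,m in [("bin",(z>.054)&(z<.075)&(x>-.14)&(x<.08)&(y>-.047)&(y<.09)),("row",(z>.054)&(z<.075)&(x>-.1)&(x<.08)&(y<-.051)&(y>-.25)),("rail",(z>.03)&(z<.038)&(x>.055)&(x<.09)&(y<.07)&(y>-.3)),
       ("backwall",(z>.065)&(z<.075)&(x>.035)&(x<.075)&(y>-.03)&(y<.03)),("nbback",(z>.065)&(z<.075)&(x>.035)&(x<.075)&(y<-.055)&(y>-.24))]:
        r=L[m]
        if len(r)>20: print(n,nm,len(r),"x",np.round(np.percentile(r[:,0],[3,50,97]),4),"y",np.round(np.percentile(r[:,1],[2,98]),4))
    return im,L
E
python3 - <<'E'
from slot import *
for n in ["scene","side"]: rep(n)
im,P=cloud("scene"); rect(sel(P,im,(.5,.75),(-.345,-.2),(.054,.08)),"bin")
print(observe()["tool_pos"])
E
```

```text
scene bin 618 x [-0.0934  0.0186  0.0325] y [-0.0314  0.0633]
scene row 1447 x [-0.0665  0.026   0.0601] y [-0.2366 -0.0532]
scene rail 1198 x [0.0578 0.068  0.0761] y [-0.236   0.0581]
scene nbback 307 x [0.0377 0.0579 0.0605] y [-0.2345 -0.0594]
side bin 498 x [-0.1123 -0.0245  0.0317] y [-0.031  0.067]
side row 75 x [-0.0688  0.04    0.059 ] y [-0.2327 -0.1353]
side rail 81 x [0.0559 0.069  0.0756] y [-0.1313  0.0664]
bin 565 c [ 0.6368 -0.2894] size [0.1131 0.1321] ang 83.5 z [0.0546 0.064  0.0713]
[ 0.57857171 -0.27576015  0.03366582]
```

Request:
send_rows --pt "0 0.005 -0.003 0 0" --pt "0 0.005 -0.003 0 0" --pt "0 0.005 -0.003 0 0" --pt "0 0.005 -0.003 0 0" --pt "0 0.0035 -0.001 0 0"

```text
time: 59.85
tool_pos: [0.5998, -0.2884, 0.0337]
tool_rot: [-3.139, -0.001, 1.458]
contact_force: [-7.7, 2.1, 8.9]
opening: 0.012
grip_force: 20.0
```

Request:
send_rows --pt "0 0 0 0 0"

```text
time: 59.95
tool_pos: [0.6003, -0.2886, 0.0337]
tool_rot: [-3.14, -0.0, 1.458]
contact_force: [-3.9, 2.2, 8.2]
opening: 0.012
grip_force: 20.0
```

```bash
python3 - <<'E'
from slot import *
for n in ["scene","side"]: rep(n)
s=observe();print(s["tool_pos"],s["contact_force"],s["tool_rot"])
E
```

```text
scene bin 658 x [-0.0686  0.0414  0.057 ] y [-0.0417  0.0528]
scene row 1391 x [-0.0656  0.0301  0.0602] y [-0.2371 -0.0539]
scene rail 1234 x [0.056  0.0673 0.0759] y [-0.2358  0.0577]
scene backwall 88 x [0.0516 0.055  0.057 ] y [-0.0293  0.0292]
scene nbback 305 x [0.0383 0.0578 0.0605] y [-0.2346 -0.058 ]
side bin 488 x [-0.0896 -0.005   0.054 ] y [-0.0409  0.0571]
side row 64 x [-0.0686 -0.0348  0.0576] y [-0.2381 -0.0885]
side rail 35 x [0.0558 0.0679 0.0752] y [0.0121 0.0681]
[ 0.6003044  -0.28859564  0.03367962] [-3.46058685  0.91259851  7.75919372] [-3.14070091e+00  3.51480803e-05  1.45752821e+00]
```

Request:
send_rows --pt "0 0.002 -0.0002 0 0" --pt "0 0.0015 -0.0002 0 0"

```text
time: 60.25
tool_pos: [0.6029, -0.289, 0.0337]
tool_rot: [-3.139, -0.0, 1.457]
contact_force: [-7.9, 2.0, 9.6]
opening: 0.0119
grip_force: 20.0
```

Request:
send_rows --pt "0 0.0012 -0.0002 0 0"

```text
time: 60.35
tool_pos: [0.6034, -0.2891, 0.0337]
tool_rot: [-3.137, -0.0, 1.457]
contact_force: [-13.8, 2.7, 13.0]
opening: 0.0119
grip_force: 20.0
```

Request:
send_rows --pt "0 -0.0002 -0.002 0 0" --pt "0 -0.0002 -0.002 0 0"

```text
time: 60.55
tool_pos: [0.603, -0.29, 0.0336]
tool_rot: [-3.135, -0.005, 1.458]
contact_force: [-10.9, 14.6, 15.7]
opening: 0.0122
grip_force: 20.0
```

Request:
send_rows --pt "0 -0.0001 -0.001 0 0"

```text
time: 60.65
tool_pos: [0.6027, -0.2905, 0.0336]
tool_rot: [-3.135, -0.006, 1.458]
contact_force: [-10.5, 15.0, 15.4]
opening: 0.012
grip_force: 20.0
```

```bash
python3 - <<'E'
from slot import *
for n in ["scene","side"]: rep(n)
s=observe();print(s["tool_pos"],s["contact_force"],s["tool_rot"])
E
```

```text
scene bin 651 x [-0.0661  0.0449  0.0597] y [-0.0422  0.052 ]
scene row 1386 x [-0.0657  0.0317  0.0602] y [-0.2366 -0.0549]
scene rail 1226 x [0.0577 0.0678 0.076 ] y [-0.2352  0.058 ]
scene backwall 89 x [0.0543 0.0578 0.0598] y [-0.0285  0.0282]
scene nbback 304 x [0.0387 0.0577 0.0605] y [-0.235  -0.0606]
side bin 477 x [-0.0863  0.0021  0.0565] y [-0.0415  0.0559]
side row 78 x [-0.068  -0.0358  0.0573] y [-0.2364 -0.0702]
side rail 37 x [0.0553 0.0647 0.0752] y [-0.0373  0.0673]
side backwall 23 x [0.0523 0.0554 0.0592] y [-0.0187  0.0269]
[ 0.60272842 -0.29049565  0.03357519] [-10.55497426  14.41766339  15.01727201] [-3.13492286 -0.00567654  1.45818232]
```

Request:
send_rows --pt "0 -0.001 0 0.0012 0" --pt "0 -0.0002 -0.0015 0 0" --pt "0 -0.0002 -0.0015 0 0"

```text
time: 61.05
tool_pos: [0.6013, -0.2939, 0.0336]
tool_rot: [-3.135, -0.005, 1.458]
contact_force: [-7.3, 10.3, 8.8]
opening: 0.0122
grip_force: 20.3
```

Request:
send_rows --pt "0 -0.0001 -0.001 0 0" --pt "0 -0.0001 -0.001 0 0"

```text
time: 61.25
tool_pos: [0.6009, -0.2948, 0.0336]
tool_rot: [-3.134, -0.007, 1.458]
contact_force: [-8.7, 17.3, 10.7]
opening: 0.0122
grip_force: 20.2
```

```bash
python3 - <<'E'
from slot import *
for n in ["scene","side"]: rep(n)
s=observe();print(s["tool_pos"],s["contact_force"],s["tool_rot"])
E
```

```text
scene bin 653 x [-0.0673  0.0435  0.0591] y [-0.0437  0.0513]
scene row 1373 x [-0.0654  0.0319  0.0601] y [-0.2366 -0.0552]
scene rail 1240 x [0.0572 0.0675 0.0762] y [-0.2356  0.0579]
scene backwall 85 x [0.0522 0.0562 0.0594] y [-0.0285  0.0286]
scene nbback 306 x [0.0371 0.0578 0.0602] y [-0.2351 -0.0592]
side bin 489 x [-0.0876 -0.0009  0.0556] y [-0.0433  0.0547]
side row 71 x [-0.0688 -0.0351  0.0582] y [-0.2374 -0.0564]
side rail 38 x [0.0564 0.0666 0.0756] y [-0.0332  0.067 ]
[ 0.60092531 -0.29478072  0.03357978] [-8.25017033 13.6082124   9.18351532] [-3.13372858 -0.00700857  1.45848284]
```

```bash
python3 - <<'E'
from slot import *
for n in ["scene","side"]:
    im,P=cloud(n); P=np.nan_to_num(P,nan=-9); q=P[...,:2]-S0; x=q@SU; y=q@SV; z=P[...,2]
    for lo,hi,xx in [(.064,.075,(-.02,.062)),(.05,.064,(-.06,-.02)),(.052,.062,(-.075,-.055)),(-.01,.05,(-.05,.06))]:
        m=(z>lo)&(z<hi)&(x>xx[0])&(x<xx[1])
        h,e=np.histogram(y[m],np.arange(-.062,-.030,.002)); print(n,(lo,xx),h.tolist())
    m=(z>.064)&(z<.075)&(x>-.02)&(x<.062); h,e=np.histogram(y[m],np.arange(.036,.062,.002)); print("right",h)
    h,e=np.histogram(y[m],np.arange(-.25,-.22,.002)); print("far",h)
E
```

```text
scene (0.064, (-0.02, 0.062)) [2, 4, 3, 4, 9, 20, 42, 9, 7, 22, 35, 15, 3, 4, 2]
scene (0.05, (-0.06, -0.02)) [0, 0, 0, 0, 0, 0, 0, 0, 0, 0, 0, 0, 0, 0, 0]
scene (0.052, (-0.075, -0.055)) [0, 0, 0, 0, 0, 0, 0, 0, 0, 0, 0, 0, 0, 0, 0]
scene (-0.01, (-0.05, 0.06)) [4, 4, 6, 5, 1, 4, 13, 6, 16, 112, 90, 18, 11, 13, 17]
right [ 3  3  3  4  8 22 32 20  0  0  0  0]
far [ 0  0  0  0  1  6 21 44 21  3  4  2  4  5]
side (0.064, (-0.02, 0.062)) [0, 0, 0, 1, 1, 1, 3, 3, 2, 3, 7, 8, 7, 0, 1]
side (0.05, (-0.06, -0.02)) [0, 0, 0, 0, 0, 0, 0, 0, 2, 4, 1, 0, 0, 0, 0]
side (0.052, (-0.075, -0.055)) [0, 0, 0, 0, 0, 0, 0, 0, 0, 0, 0, 0, 0, 0, 0]
side (-0.01, (-0.05, 0.06)) [0, 0, 0, 0, 0, 0, 0, 0, 8, 29, 59, 76, 45, 14, 8]
right [ 1  1  0  1  2  8 10 19 10  3  0  1]
far [0 0 0 0 0 0 0 0 0 0 0 0 0 0]
```

Request:
send_rows --pt "0 -0.001 0 0.002 0" --pt "0 0 0 0 0"

```text
time: 61.65
tool_pos: [0.6015, -0.2948, 0.0341]
tool_rot: [-3.137, -0.007, 1.458]
contact_force: [1.3, 12.2, -1.8]
opening: 0.0121
grip_force: 19.9
```

Request:
send_rows --pt "0 -0.0001 -0.0015 0 0" --pt "0 -0.0001 -0.0015 0 0"

```text
time: 61.85
tool_pos: [0.6015, -0.2949, 0.0342]
tool_rot: [-3.136, -0.011, 1.458]
contact_force: [2.0, 25.7, 3.3]
opening: 0.0124
grip_force: 19.9
```

```bash
cat >> slot.py <<'E'
def gap():
    im,P=cloud("scene"); P=np.nan_to_num(P,nan=-9); q=P[...,:2]-S0; x=q@SU; y=q@SV; z=P[...,2]
    m=(z>.064)&(z<.075)&(x>-.02)&(x<.062)
    for nm,a,b in [("nb",-.056,-.0455),("binL",-.0455,-.034),("binR",.04,.06)]:
        w=y[m&(y>a)&(y<b)]; print(nm,len(w),np.round(np.median(w),4))
    print(np.histogram(y[m],np.arange(-.058,-.034,.002))[0])
    for lo,hi in [(-.04,-.01),(-.01,.02),(.02,.05)]:
        m2=(z>.066)&(z<.075)&(x>.04)&(x<.07)&(y>lo)&(y<hi); print("back x",np.round(np.median(x[m2]),4),end=" ")
    m2=(z>.066)&(z<.075)&(x>.04)&(x<.07)&(y<-.06); print("nb back x",np.round(np.median(x[m2]),4))
    for nm,a,b in [("nb",-.056,-.0455),("binL",-.0455,-.034),("binR",.04,.06)]:
        for s in [(-.03,.01),(.01,.05)]:
            m3=(z>.060)&(z<.075)&(x>s[0])&(x<s[1])&(y>a)&(y<b)
            print(nm,s,m3.sum(),np.round(np.median(y[m3]),4))
    s=observe();print(np.round(s["tool_pos"],4),np.round(s["contact_force"],1),np.round(s["tool_rot"],3))
E
python3 -c "
from slot import *
gap()"
```

```text
nb 88 -0.0492
binL 78 -0.0426
binR 86 0.0472
[ 5  3 11 18 39 13 17 38 20  3  2]
back x 0.058 back x 0.0567 back x 0.0549 nb back x 0.0578
nb (-0.03, 0.01) 18 -0.0491
nb (0.01, 0.05) 49 -0.049
binL (-0.03, 0.01) 23 -0.0431
binL (0.01, 0.05) 53 -0.0425
binR (-0.03, 0.01) 42 0.0471
binR (0.01, 0.05) 51 0.0485
[ 0.6015 -0.2949  0.0342] [ 0.8 21.9  1. ] [-3.136 -0.011  1.459]
```

Request:
send_rows --pt "0 0 0.001 0 -0.02" --pt "0 0 0 0 -0.02"

```text
time: 62.1
tool_pos: [0.6019, -0.295, 0.0342]
tool_rot: [-3.137, -0.009, 1.418]
contact_force: [3.9, 18.9, -2.3]
opening: 0.0124
grip_force: 20.6
```

Request:
send_rows --pt "0 0.001 0 0 -0.02" --pt "0 0 0 0 0"

```text
time: 62.3
tool_pos: [0.6021, -0.2951, 0.0341]
tool_rot: [-3.135, -0.009, 1.399]
contact_force: [-0.6, 16.7, -0.3]
opening: 0.0123
grip_force: 20.4
```

```bash
python3 -c "
from slot import *
gap()"
```

```text
nb 89 -0.0494
binL 73 -0.0433
binR 92 0.0466
[ 1  5 10 20 31 18 25 37  6  2  4]
back x 0.0576 back x 0.0575 back x 0.0561 nb back x 0.0577
nb (-0.03, 0.01) 20 -0.0492
nb (0.01, 0.05) 46 -0.0493
binL (-0.03, 0.01) 24 -0.0436
binL (0.01, 0.05) 49 -0.0434
binR (-0.03, 0.01) 39 0.047
binR (0.01, 0.05) 55 0.0474
[ 0.6021 -0.2951  0.0342] [-1.1 17.9  0.3] [-3.135 -0.009  1.399]
```

Request:
send_rows --pt "0 0.001 0 0 -0.02" --pt "0 0.0005 -0.001 0 -0.01" --pt "0 0 0 0 0"

```text
time: 62.65
tool_pos: [0.6021, -0.2954, 0.0341]
tool_rot: [-3.131, -0.01, 1.369]
contact_force: [-5.7, 19.5, 4.1]
opening: 0.013
grip_force: 20.0
```

```bash
python3 -c "
from slot import *
gap()"
```

```text
nb 90 -0.0493
binL 73 -0.0433
binR 85 0.0465
[ 7  3 11 21 30 17 31 35  5  3  4]
back x 0.0579 back x 0.0576 back x 0.0563 nb back x 0.0577
nb (-0.03, 0.01) 20 -0.049
nb (0.01, 0.05) 44 -0.0493
binL (-0.03, 0.01) 23 -0.0438
binL (0.01, 0.05) 48 -0.0435
binR (-0.03, 0.01) 43 0.0467
binR (0.01, 0.05) 52 0.0473
[ 0.6021 -0.2954  0.034 ] [-6.5 20.5  3.4] [-3.131 -0.01   1.369]
```

Request:
send_rows --pt "0.35 0 0 0 0" --pt "0.35 0 0 0 0" --pt "0.35 0 0 0 0" --pt "0.35 0 0 0 0" --pt "0.35 0 0 0.02 0"

```text
time: 63.2
tool_pos: [0.6032, -0.3018, 0.0535]
tool_rot: [-3.137, -0.002, 1.366]
contact_force: [-0.3, 0.3, 0.4]
opening: 0.0318
grip_force: 0.0
```

Request:
send_rows --pt "0.35 0 0 0.04 0" --pt "0.35 0 0 0.05 0" --pt "0 0 0.03 0.02 0.1" --pt "0 0 0.05 0 0" --pt "0 0 0.03 0 0"

```text
time: 63.7
tool_pos: [0.6051, -0.1903, 0.1675]
tool_rot: [3.139, -0.0, 1.467]
contact_force: [0.2, -0.8, -0.6]
opening: 0.0127
grip_force: 0.0
```

```bash
python3 -c "
from slot import *
gap()
im,P=cloud('scene','scene40.png');rect(sel(P,im,(.5,.75),(-.346,-.2),(.054,.08)),'bin')
for r in DEF[1:2]: rect(sel(P,im,*r[1:]),r[0])
print(observe()['opening'])"
```

```text
nb 102 -0.0495
binL 78 -0.0431
binR 85 0.0465
[ 3  5 11 29 30 20 26 44  6  1  4]
back x 0.058 back x 0.0575 back x 0.0556 nb back x 0.0578
nb (-0.03, 0.01) 41 -0.0489
nb (0.01, 0.05) 46 -0.0493
binL (-0.03, 0.01) 30 -0.0437
binL (0.01, 0.05) 53 -0.0432
binR (-0.03, 0.01) 42 0.0465
binR (0.01, 0.05) 49 0.0476
[ 0.605  -0.186   0.1671] [ 1.4  2.9 -0.1] [ 3.141e+00 -2.000e-03  1.470e+00]
bin 694 c [ 0.6614 -0.3001] size [0.0986 0.1316] ang 85.1 z [0.0544 0.0613 0.071 ]
handle 133 c [0.4217 0.0346] size [0.0186 0.0959] ang 88.9 z [0.0706 0.0755 0.0774]
0.004897174149291694
```

Request:
send_rows --pt "0 0.04 -0.016 0 0" --pt "0 0.04 -0.016 0 0" --pt "0 0.01 -0.004 0 0" --pt "0 0 0 -0.05 0" --pt "0 0 0 -0.05 0"

```text
time: 64.3
tool_pos: [0.6962, -0.2303, 0.0662]
tool_rot: [3.137, 0.002, 1.466]
contact_force: [1.0, -0.5, -2.3]
opening: 0.0003
grip_force: 0.0
```

Request:
send_rows --pt "0 0 0 -0.03 0" --pt "0 -0.0005 -0.005 0 0" --pt "0 -0.0005 -0.004 0 0"

```text
time: 64.6
tool_pos: [0.6942, -0.2388, 0.0367]
tool_rot: [3.141, 0.001, 1.466]
contact_force: [0.5, -0.0, 0.5]
opening: 0.0006
grip_force: 0.0
```

Request:
send_rows --pt "0 -0.0003 -0.003 0 0" --pt "0 0 0 0 0"

```text
time: 64.8
tool_pos: [0.6949, -0.2419, 0.0392]
tool_rot: [3.137, 0.002, 1.466]
contact_force: [0.5, -1.3, 0.4]
opening: 0.0004
grip_force: 0.0
```

```bash
python3 -c "
from slot import *
t=observe()['tool_pos'][:2]-S0;print('slot xy',t@SU,t@SV);gap()"
```

```text
slot xy 0.022110277122778858 0.06038862061759639
nb 95 -0.0493
binL 79 -0.0438
binR 0 nan
[ 2  5  8 25 29 25 35 33  2  4  4]
back x 0.0578 back x nan back x nan nb back x 0.0578
nb (-0.03, 0.01) 37 -0.0493
nb (0.01, 0.05) 46 -0.0487
binL (-0.03, 0.01) 35 -0.0443
binL (0.01, 0.05) 49 -0.0437
binR (-0.03, 0.01) 0 nan
binR (0.01, 0.05) 0 nan
[ 0.6947 -0.2414  0.0388] [ 1.   0.4 -0.5] [3.138e+00 1.000e-03 1.466e+00]
  return _methods._mean(a, axis=axis, dtype=dtype,
  ret = ret.dtype.type(ret / rcount)
```

Request:
send_rows --pt "0 -0.0002 -0.0015 0 0" --pt "0 0 0 0 0"

```text
time: 65.05
tool_pos: [0.6937, -0.242, 0.037]
tool_rot: [3.14, 0.0, 1.467]
contact_force: [-0.3, 0.5, 0.2]
opening: 0.0003
grip_force: 0.0
```

Request:
send_rows --pt "0 -0.0002 -0.0015 0 0" --pt "0 0 0 0 0"

```text
time: 65.25
tool_pos: [0.6936, -0.2428, 0.0365]
tool_rot: [3.141, -0.0, 1.467]
contact_force: [1.0, 1.9, 1.4]
opening: 0.0005
grip_force: 1.2
```

Request:
send_rows --pt "0 -0.0002 -0.0015 0 0" --pt "0 0 0 0 0"

```text
time: 65.45
tool_pos: [0.6941, -0.2434, 0.0366]
tool_rot: [3.139, -0.002, 1.467]
contact_force: [3.5, 4.7, 1.4]
opening: 0.0004
grip_force: 2.8
```

```bash
python3 -W ignore -c "
from slot import *
t=observe()['tool_pos'][:2]-S0;print('slot xy',t@SU,t@SV);gap()"
```

```text
slot xy 0.021515338470799086 0.058802784956022605
nb 103 -0.049
binL 63 -0.044
binR 0 nan
[ 2  4 14 23 21 37 38 17  2  4  2]
back x 0.0579 back x nan back x nan nb back x 0.0577
nb (-0.03, 0.01) 37 -0.0487
nb (0.01, 0.05) 49 -0.0486
binL (-0.03, 0.01) 31 -0.0445
binL (0.01, 0.05) 43 -0.0444
binR (-0.03, 0.01) 0 nan
binR (0.01, 0.05) 0 nan
[ 0.6941 -0.2434  0.0365] [3.5 5.5 1.1] [ 3.140e+00 -2.000e-03  1.467e+00]
```

Touching and moving; push a bit more until it is firm, then retreat and check.

Request:
send_rows --pt "0 -0.0002 -0.0015 0 0" --pt "0 0 0 0 0"

```text
time: 65.7
tool_pos: [0.6941, -0.2434, 0.0365]
tool_rot: [3.14, -0.004, 1.468]
contact_force: [3.6, 9.5, 3.0]
opening: 0.0005
grip_force: 5.0
```

Request:
send_rows --pt "0 -0.0002 -0.0015 0 0" --pt "0 0 0 0 0"

```text
time: 65.9
tool_pos: [0.6941, -0.2434, 0.0366]
tool_rot: [3.14, -0.005, 1.468]
contact_force: [3.7, 13.8, 4.6]
opening: 0.0005
grip_force: 7.1
```

Request:
send_rows --pt "0 0.001 0.01 0 0" --pt "0 0 0.02 0 0" --pt "0 0 0 0.05 0" --pt "0 -0.03 0.02 0.05 0" --pt "0 -0.05 0.04 0.04 0"

```text
time: 66.4
tool_pos: [0.6369, -0.1754, 0.1557]
tool_rot: [3.137, 0.002, 1.466]
contact_force: [0.3, 0.1, 0.9]
opening: 0.0005
grip_force: 0.0
```

Request:
send_rows --pt "0 -0.04 0.04 0 0" --pt "0 0 0 0 0" --pt "0 0 0 0 0"

```text
time: 66.7
tool_pos: [0.6, -0.1384, 0.1536]
tool_rot: [-3.142, 0.0, 1.468]
contact_force: [0.7, -0.9, -0.8]
opening: 0.0007
grip_force: 0.0
```

```bash
python3 -W ignore -c "
from slot import *
gap()
im,P=cloud('scene','scene41.png');rect(sel(P,im,(.5,.75),(-.347,-.2),(.054,.08)),'bin')
im,P=cloud('side','side41.png')
for r in DEF[1:3]: rect(sel(P,im,*r[1:]),r[0])
a=cv2.imread('pics/scene41.png')[165:325,0:310];b=cv2.imread('pics/side41.png')[90:390,180:430]
a=cv2.resize(a,(540,280));cv2.imwrite('pics/fin.png',np.hstack([a,cv2.resize(b,(233,280))]))
"
```

```text
nb 98 -0.0494
binL 66 -0.0444
binR 85 0.0453
[ 3  4 11 23 27 27 47 11  4  4  3]
back x 0.0579 back x 0.0571 back x 0.0565 nb back x 0.058
nb (-0.03, 0.01) 38 -0.0496
nb (0.01, 0.05) 49 -0.0484
binL (-0.03, 0.01) 33 -0.0448
binL (0.01, 0.05) 38 -0.0445
binR (-0.03, 0.01) 42 0.0458
binR (0.01, 0.05) 50 0.046
[ 0.6013 -0.1394  0.1537] [0.5 0.2 0.8] [3.140e+00 1.000e-03 1.468e+00]
bin 656 c [ 0.6616 -0.3013] size [0.0993 0.1307] ang 84.0 z [0.0547 0.0618 0.0712]
handle 370 c [0.4161 0.0398] size [0.0235 0.0981] ang 87.5 z [0.0684 0.0739 0.0764]
scoopall 1240 c [0.4563 0.0395] size [0.075  0.1799] ang 86.1 z [0.0135 0.0553 0.0759]
```

View pics/fin.png

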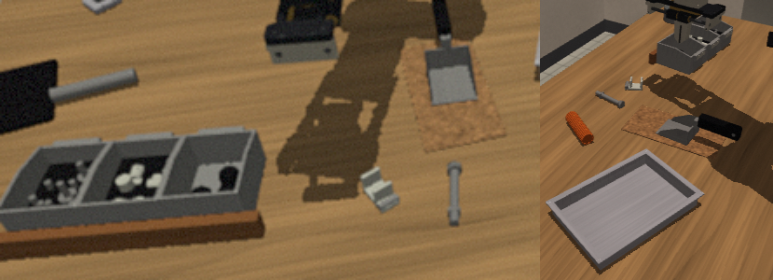

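The final picture shows the bin flush in the row against the rail, the tray empty, the scoop flat on the mat and the bolt, sleeve and clip in place. Handing in.

```bash
python3 -c "
from cell import *
print(hand_in())"
```

```text
the job is handed in; nothing more can be done
None
```

The job is handed in (the hand-in returned no verdict): the last camera checks showed all five knobs in the bin, the bin square against the rail and its neighbour, the scoop flat on its mat, and the bolt, sleeve and clip undisturbed.

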